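# Pressure-test a row of fuel pumps: load the stand, plate on, work the valve, plate off

### The arm

A 6-joint arm with a two-finger parallel gripper is mounted at the origin on the work surface. World frame = base frame: x ahead of the robot, y to its left, z up, the work surface at z = 0. Lengths are in mm, angles in rad, forces in N, time in s.
With the tool pointing down it reaches from about 350 to 725 mm from the base axis. Payload 4.3 kg.
Tool frame: the origin (TCP) lies midway between the tips of the shut fingers; the grasp point (between the pads) lies 19 mm behind it; y points along the fingers, x is the direction in which the jaws open and shut, and the axes are right-handed (so a half turn about y gives the same grasp; the last joint's range is limited). The gripper opens to 85 mm and grips with 20 to 120 N. Pads are 22 mm wide; open, the fingers measure 114 mm over their backs; the gripper's body (76 mm by 85 mm) begins 54 mm behind the grasp point. The pads swing forward as they close: fully open they stand 13 mm farther back than shut.
Start: joints at [-1.339, 0.377, 0.081, 1.274, 0, 1.46], TCP at [192.743, -541.772, 231.329] pointing down, gripper open.
Joint ranges: [-2.72, 2.72], [-0.84, 1.66], [-1.02, 1.22], [-1.77, 2.12], [-1.37, 1.28], [-3.14, 3.14]. Speed limits (rad/s): [2.57, 2.57, 3.14, 3.14, 3.14, 3.14].

### API

Orientations are given as a rotation vector (axis times angle).
In Python, from station import ctrl, optics, finish_job gives the robot as it stands.
- The arm moves only by the tool jog_arm, never from a script. Its argument "series" is a list of rows, each a list of 3 entries, a list of its own where there are three numbers: the gripper's target within -1 to 1 (fully open at 1, half-way at 0, shut at -1), then the shift along the tool's x, y, z in cm, then the turn, a rotation vector about the tool's x, y, z in degrees. A call has 1 to 12 rows; each row shifts and turns the commanded pose from where the row before left it, along the tool's axes as they then stand; what a row does not reach is not made up. A row lasts 1/10 s, in which the tool goes at most 50 mm and 8.59 degrees, less where a joint would pass 70% of its speed; a pose out of reach is approached as far as the arm can. A call with a gripper value outside its range is refused whole. The fingers move at their own pace and stop on an object; "force" is the grip in N (left out, the last holds). Time passes only in rows, so rows that do not move let the fingers close. It gives the time, the measured TCP pose, the force and the opening at its end, in the units of the state.
- ctrl.get_obs(): the state, without advancing time (a new reading comes with each control period).
- optics.snapshot(name): name is "side" or "top" or "wrist"; returns (picture, depth): 420x560x3 uint8, red, green, blue; 420x560 float32, mm along the optical axis (not along the pixel's ray), 0 where there is no reading.
- optics.get_calibration(name): a dict with "fx", "fy", "cx", "cy" (pixels), "extrinsics" (4x4, takes a point from camera to world coordinates). Camera axes: x right, y down, z forward; pixel columns grow to the right and rows downward; lengths in mm; the calibration is good to about 2 mm. A picture is of the moment at which its call begins: read the wrist's pose just before it. get_calibration takes no time and is no camera call; for the wrist camera it gives the pose at the moment of the call.
- finish_job(): hands the job in, once; it reports no verdict.
Trained networks look in the newest picture that a camera, given by its name, has taken for a name from the list of things; names that differ only in an ending like _2 or _b are one class to them, and where a whole thing is asked for, a point or a joint stands for the part that bears it (a point fixed in the world has none). Each returns a list of dicts, best first, with "confidence" (0 to 1); they miss things now and then, are a little off and sometimes report something else, mostly with a low value. They report only what shows in the picture. A call takes as long as a camera call. They do not tell look-alikes from the thing itself.
- optics.silhouettes(target, camera): "region" (420x560 bool, what is visible of it) and "box" ([left, top, right, bottom] in pixels, round what is visible of it).
- optics.landmark_of(target, camera): "uv" ([column, row] in pixels: a listed point, or the origin of a listed thing).
The state is a dict: "time_s": time; "joint_pos": joint angles; "joint_velocities": joint speeds; "joint_torque": joint torques, N m; "eef_pos": TCP position; "tcp_rot": TCP orientation; "contact_force": force on the tool from outside, world axes, zero at the start; "moment": the same for the moment, N m; "finger_gap": finger opening in mm.
Only numpy, scipy, OpenCV 4.12 (cv2) and the standard library are available. Lean on these libraries where they do the work, as an engineer would, in place of code of your own. Each camera call takes 0.05 s, during which the arm holds its last target. There are 200 camera calls.

### The job

Roll every fuel pump lying in the infeed along the bench into the test nest under the flat of the hand (hand on top: never grip a pump or shove it from the side), until the first is against the end stop and the others are closed up behind it. Then fit the hold-down plate, tilting one long edge in under the overhanging lip and lowering the other side until it lies flat in its pocket, pull the valve lever all the way to its stop, hold it there for a moment and let it spring fully back. Finally take the plate off again and lay it flat on the open bench, leaving the pumps lined up in the nest and the other things on the bench alone.

Things in the scene. Friction and masses are not known exactly. Their poses are not given: they have to be found in the camera images.
- stand: Aluminium pump test stand fixed to the bench. Origin: bench level, middle of the nest; x across the lane away from the robot, y along the lane to the end stop, z up. Pumps roll on the bench itself (z=0) between two guide rails 98 mm apart, 20 mm high, from y=-430 (open) to the stop. The nest, y=-106..+100, is open above; three pumps closed up in it have centres at y=68, 4, -60.
- end_stop (a point): Middle of the end stop's face, towards the pumps, 32 mm above the bench; axes as the stand. The stop plate is 154 mm wide and 73 mm high; the manifold and gauge behind it reach 50 mm beyond this face and 115 mm above the bench.
- pocket (a point): Middle of the pocket for the hold-down plate, at the height of the ledges (67 mm above the bench) that carry it; axes as the stand. A ledge runs along y at each side, from 49 mm out. Bounds of the pocket from here: wall under the lip x=-63, far rim 6 mm high x=+62, end stop (6 mm above ledge) y=+100, fences 6 mm high y=-97 mm.
- lip_edge (a point): Middle of the lower free edge of the lip that overhangs the near ledge (robot's side), 78 mm above the bench; axes as the stand. The lip is 206 mm long in y and 6 mm thick, and reaches 14 mm over the slot: wall behind the slot 14 mm further to -x, ledge 11 mm below this edge.
- pump1_center (a point): Centre of a fuel pump, a plain steel can with flat plastic end caps: cylinder 64 mm in diameter, 90 mm long, 0.42 kg, lying between the guide rails (centre 32 mm up), axis across the lane. x is the cylinder's axis; y and z turn as it rolls. Let go, it rolls on a little and stops. Two or three of pumps 1 to 3 are there; None if absent. Pump 1 lies nearest the nest.
- pump2_center (a point): Centre of another pump, the same size, behind pump 1 in the infeed (further from the end stop).
- pump3_center (a point): Centre of another pump, the same size, the furthest from the end stop.
- plate_center (a point): Centre (mid-thickness) of the loose hold-down plate, 119 (x) by 190 (y) by 5 mm, z up, 0.40 kg, lying on the bench right of the stand. In the middle of its top a black bar handle: bar along y 14 mm wide, 90 mm long, from 20.5 to 36.5 mm above this point, on feet at y=+-38. Either way round fits. Seated, this point is at stand x=0, y=1.5 (+-3), z=69.5 mm.
- valve_lever (a joint): Angle of the sprung hand lever of the air valve: 0 at rest (leaning away from the robot), 0.90 rad at its stop (leaning to the robot); it returns by itself when let go. Needs about 3 N at the knob to start, 7.5 N at the stop.
- lever_knob (a point): Centre of the lever's black ball knob, 28 mm in diameter, on an 11 mm stem. It swings in the stand's xz plane about a pivot at stand x=-145, y=75, z=66 mm, 100 mm away: at rest it is at x=-101.5, z=156, at its stop at x=-188.5, z=156, highest (z=166) midway. The valve body under it is 46 by 36 mm and 56 mm high, with cheeks to 79 mm.
- screwdriver_grip (a point): Handle of a blue screwdriver 210 mm long lying left of the stand; leave it alone.
- connector_center (a point): Centre of a small grey plug connector, about 75 by 30 by 24 mm, on the robot's side of the infeed; leave it alone.
- organiser_center (a point): Centre of a clear divided organiser box, 120 by 170 by 35 mm, beyond the stand; leave it alone.
Things that resemble listed ones, but are neither listed nor needed, are in the scene too. What is shaped like the part that bears plate_center but yellow is not meant.

How it is judged:
By the outcome, as a careful person would: the job done as asked, in the order asked, and still so for the second after the job is handed in, with the robot touching nothing.
Of pump1, pump2, pump3 only 2 to 3 are there at a start; the rules pass over those that are not, and their reading is None.
At some moment in a run one of plate may be knocked a few centimetres aside while the robot is not near it.
Once in a run the grip may slacken for a moment while it holds something.
It also fails if it takes over 210 s, if anything falls off the work surface, if the arm or the gripper's body presses on something with over 40 N, if the wrist force passes 120 N, or if a joint passes its speed limit or range.

## Working session

There is one attempt and no reset: what is moved stays moved. The work goes in short steps, Python scripts to look and compute and a tool call to move; the robot and the scene stay as the last step left them, time stands still between calls to the robot, and variables do not carry over. Pictures are saved under pics/ and viewed, about 12 in all and at most 16, crops included, and the job is handed in when it is done.

Besides the shell and the picture viewer there is one more tool, called after "Request:" as name([rows], argument=value, ...), one row to a line, values as JSON. jog_arm: Moves the arm, as the interface text tells. Its arguments: {"type":"object","properties":{"series":{"type":"array","items":{"type":"array"}},"force":{"type":"number"}},"required":["series"]}

```bash
mkdir -p pics; ls; cat > h.py <<'E'
import numpy as np, cv2
from scipy.spatial.transform import Rotation as R
from station import ctrl, optics
def snap(n,f=None):
    p,d=optics.snapshot(n)
    if f: cv2.imwrite(f'pics/{f}.png',cv2.cvtColor(p,cv2.COLOR_RGB2BGR))
    return p,d
def w(n,u,v,z):  # pixel + world height -> world
    c=optics.get_calibration(n);E=np.array(c['extrinsics'])
    r=E[:3,:3]@[(u-c['cx'])/c['fx'],(v-c['cy'])/c['fy'],1]
    return E[:3,3]+r*(z-E[2,3])/r[2]
def cloud(n,d):
    c=optics.get_calibration(n);E=np.array(c['extrinsics'])
    v,u=np.mgrid[:420,:560]
    P=np.stack([(u-c['cx'])/c['fx']*d,(v-c['cy'])/c['fy']*d,d],-1)
    return P@E[:3,:3].T+E[:3,3]
E
python3 - <<'E'
from h import *
np.set_printoptions(precision=1,suppress=True)
o=ctrl.get_obs();print(o)
for n in['top','side']:
    p,d=snap(n,n+'1');print(n,np.array(optics.get_calibration(n)['extrinsics']))
    C=cloud(n,d)
    for t in ['stand','end_stop','pocket','lip_edge','pump1_center','plate_center','lever_knob','screwdriver_grip','connector_center','organiser_center']:
        for r in optics.landmark_of(t,n)[:4]:
            u,v=np.array(r['uv']);print(n,t,round(r['confidence'],2),np.round([u,v]),C[int(np.clip(v,0,419)),int(np.clip(u,0,559))])
E
```

```text
pics
{'time_s': 0.0, 'joint_pos': array([-1.3,  0.4,  0.1,  1.3,  0. ,  1.5]), 'joint_velocities': array([ 0.,  0.,  0., -0., -0.,  0.]), 'joint_torque': array([ -0. , -46.4,  27. ,   0. ,  -0. ,  -0. ]), 'eef_pos': array([ 192.6, -541.1,  230.4]), 'tcp_rot': array([-1.4,  1. , -1. ]), 'contact_force': array([-0.3, -0.8, -1.2]), 'moment': array([-0.,  0.,  0.]), 'finger_gap': 85.30579391673766}
top [[   0.    -1.     0.1  449.5]
 [  -1.    -0.    -0.    26.1]
 [   0.    -0.1   -1.  1444.8]
 [   0.     0.     0.     1. ]]
top end_stop 0.97 [176. 203.] [574.  299.6  37.3]
top lip_edge 0.7 [207. 222.] [519.9 207.5  72.7]
top lip_edge 0.65 [438. 215.] [ 548.6 -440.     8.5]
top pump1_center 0.66 [265. 209.] [560.6  51.   56.8]
top plate_center 0.97 [437. 218.] [ 538.  -426.3   41.8]
top plate_center 0.8 [390. 130.] [ 797.2 -307.4    3.7]
top plate_center 0.71 [429. 305.] [ 299.1 -411.6   12.5]
top lever_knob 0.67 [169. 241.] [469.  287.2 167.2]
top screwdriver_grip 0.73 [119. 223.] [517.6 458.   23.5]
top screwdriver_grip 0.32 [343. 209.] [ 561.8 -162.5   63.5]
top connector_center 0.53 
[... 398 characters left out ...]
46. 258.] [617.9 136.3  16.8]
side lip_edge 0.83 [263. 260.] [476.8 291.4 145.4]
side lip_edge 0.21 [342. 235.] [415.8 -71.7  21.7]
side pump1_center 0.73 [274. 243.] [556.1  83.7  49.5]
side pump1_center 0.23 [310. 205.] [ 552.6 -154.3   47. ]
side plate_center 0.97 [269. 187.] [ 772.4 -310.     2.8]
side plate_center 0.94 [341. 185.] [ 529.  -393.7   19.4]
side plate_center 0.79 [408. 195.] [224.8  78.9 254.2]
side plate_center 0.68 [292. 224.] [551.3 -23.5  52.5]
side lever_knob 0.89 [267. 252.] [471.  287.1 165.1]
side screwdriver_grip 0.65 [208. 353.] [515.7 467.7  19.6]
side connector_center 0.74 [340. 236.] [422.1 -64.3  17.5]
side organiser_center 0.61 [204. 233.] [784.   88.8  25. ]
```

View pics/top1.png

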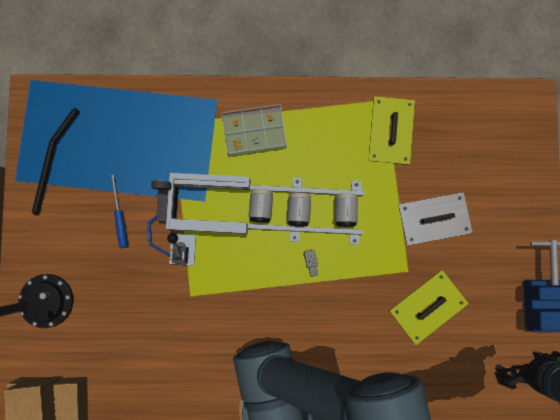

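View pics/side1.png

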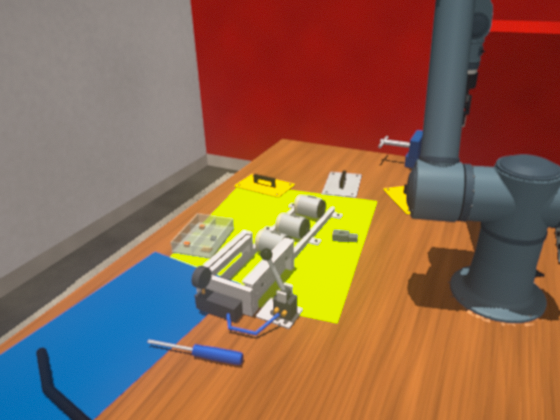

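Top view: stand with end stop at (176,203), the nest to (247,205), three pumps at (260,205), (299,208), (346,210), lever knob at (172,238). Candidates for the plate are silver (435,218), yellow (393,130) and yellow (429,305); the description means the silver one. The side view agrees.

```bash
python3 - <<'E'
from h import *
np.set_printoptions(precision=2,suppress=True)
o=ctrl.get_obs();M=R.from_rotvec(o['tcp_rot']).as_matrix();print('tool',M)
c=optics.get_calibration('wrist');E=np.array(c['extrinsics']);print(c['fx'],c['cx'],c['cy']);print('cam in tool',M.T@E[:3,:3],M.T@(E[:3,3]-o['eef_pos']))
p,d=snap('top')
C=cloud('top',d)
X,Y,Z=C[...,0],C[...,1],C[...,2]
m=(X>480)&(X<660)&(Y>90)&(Y<330)&(Z>60)&(Z<95)
for lo,hi in((60,66),(66,72),(72,78),(78,84),(84,90)): print(lo,(m&(Z>lo)&(Z<hi)).sum())
big=cv2.resize(p[160:265,140:375],None,fx=3.4,fy=3.4,interpolation=cv2.INTER_CUBIC);cv2.imwrite('pics/c1.png',big[...,::-1])
for t in['pump1_center','plate_center']:
  for r in optics.silhouettes(t,'top'):
    g=r['region']&(Z<100);q=C[g];print(t,round(r['confidence'],2),r['box'],g.sum(),np.median(q,0), p[g].mean(0), cv2.minAreaRect(q[:,:2].astype(np.float32)))
E
```

```text
tool [[ 0.34  0.    0.94]
 [-0.94 -0.    0.34]
 [ 0.   -1.   -0.  ]]
348.7778122751583 279.6825466232823 208.63567475132513
cam in tool [[ 1.   -0.   -0.  ]
 [ 0.   -0.29  0.96]
 [-0.   -0.96 -0.29]] [   0.5  -142.93   72.86]
60 147
66 490
72 432
78 389
84 425
pump1_center 0.85 [253.9, 189.8, 275.1, 223.2] 799 [567.3   59.56  57.17] [111.86 111.66 101.66] ((570.9129028320312, 60.47748565673828), (66.58793640136719, 99.26649475097656), 88.16311645507812)
plate_center 0.82 [370.4, 94.7, 413.7, 160.9] 2647 [ 791.76 -310.7     5.43] [143.29 148.09  43.47] ((794.704345703125, -313.93060302734375), (120.69984436035156, 191.0113525390625), 84.64444732666016)
plate_center 0.81 [388.6, 268.7, 468.2, 343.0] 2907 [ 290.67 -410.29    5.34] [142.39 146.92  35.72] ((290.7381591796875, -413.93829345703125), (122.71575164794922, 194.03106689453125), 36.7946662902832)
plate_center 0.57 [397.8, 193.2, 471.2, 244.5] 2851 [ 537.9  -432.61    5.27] [141.48 140.14 138.07] ((539.4735717773438, -435.2369384765625), (122.19730377197266, 195.94760131835938), 11.795482635498047)
plate_center 0.24 [287.8, 191.1, 313.0, 228.0] 716 [558.36 -43.83  58.46] [110.98 110.07 105.91] ((562.0897827148438, -45.059112548828125), (62.40183639526367, 99.21913146972656), 85.43021392822266)
```

View pics/c1.png

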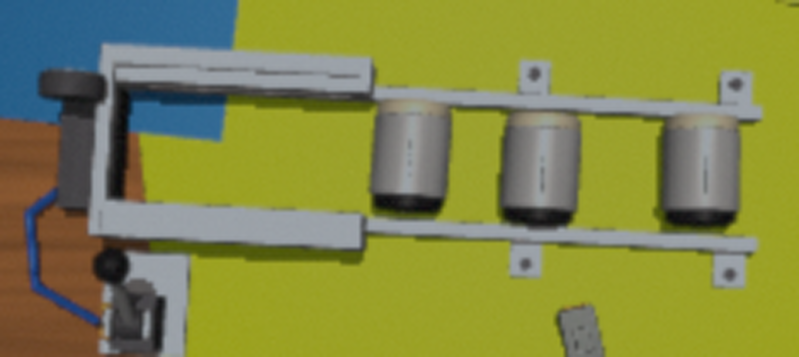

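Request:
jog_arm([
  [-1, [0, -2, 0], [0, 0, 0]],
  [-1, [-3.1, -0.45, 3.4], [0, 0, 0]],
  [-1, [-3.1, -0.45, 3.4], [0, 0, 0]],
  [-1, [-3.1, -0.45, 3.4], [0, 0, 0]],
  [-1, [-3.1, -0.45, 3.4], [0, 0, 0]],
  [-1, [-3.1, -0.45, 3.4], [0, 0, 0]],
  [-1, [-3.1, -0.45, 3.4], [0, 0, 0]],
  [-1, [-3.1, -0.45, 3.4], [0, 0, 0]],
  [-1, [-3.1, -0.45, 3.4], [0, 0, 0]],
  [-1, [-3.1, -0.45, 3.4], [0, 0, 0]],
  [-1, [-3.1, -0.45, 3.4], [0, 0, 0]],
  [-1, [-3.1, -0.45, 3.4], [0, 0, 0]],
])

```text
time_s: 2.45
eef_pos: [431.4, -93.3, 301.3]
tcp_rot: [-1.352, 0.953, -0.955]
contact_force: [0.8, -0.4, 0.2]
finger_gap: 0.0
```

Request:
jog_arm([
  [-1, [-3.1, -0.45, 3.4], [0, 0, 0]],
  [-1, [-3.1, -0.45, 3.4], [0, 0, 0]],
  [-1, [-3.1, -0.45, 3.4], [0, 0, 0]],
  [-1, [-3.1, -0.45, 3.4], [0, 0, 0]],
  [-1, [0, 0, 0], [0, 8.1, 0]],
  [-1, [0, 0, 0], [0, 8.1, 0]],
  [-1, [0, 0, 0], [0, 8.1, 0]],
  [-1, [0, 0, 0], [0, 0, 0]],
  [-1, [0, 0, 0], [0, 0, 0]],
])

```text
time_s: 3.35
eef_pos: [516.2, 43.7, 318.8]
tcp_rot: [-1.171, 1.254, -1.231]
contact_force: [-0.4, 1.6, -0.1]
finger_gap: 0.2
```

```bash
python3 - <<'E'
from h import *
np.set_printoptions(precision=2,suppress=True)
o=ctrl.get_obs();print(o['time_s'],o['eef_pos'],R.from_rotvec(o['tcp_rot']).as_matrix(),o['contact_force'])
p,d=snap('wrist','w1');C=cloud('wrist',d);np.save('w1.npy',C)
for t in ['stand','end_stop','pocket','lip_edge','pump1_center','lever_knob']:
    for r in optics.landmark_of(t,'wrist')[:4]:
        u,v=np.array(r['uv']);print(t,round(r['confidence'],2),np.round([u,v]),C[int(np.clip(v,0,419)),int(np.clip(u,0,559))],w('wrist',u,v,{'end_stop':32,'pocket':67,'lip_edge':78,'stand':0,'pump1_center':32,'lever_knob':156}[t]))
for r in optics.silhouettes('pump1_center','wrist'):
    q=C[r['region']];q=q[q[:,2]>60];print('pump top',r['box'],r['confidence'],len(q),np.median(q,0) if len(q) else 0)
E
```

```text
3.35 [516.21  43.68 318.81] [[-0.05  0.    1.  ]
 [-1.    0.02 -0.05]
 [-0.02 -1.   -0.  ]] [-0.41  1.6  -0.09]
end_stop 0.74 [ 68. 128.] [575.37 300.19  40.93] [574.27 305.05  32.  ]
lip_edge 0.71 [141. 172.] [524.11 208.55  66.88] [524.9  203.77  78.  ]
pump1_center 0.92 [268. 120.] [574.98  58.82  63.7 ] [573.02  60.47  32.  ]
lever_knob 0.84 [ 38. 242.] [478.88 273.24 166.  ] [474.8  280.76 156.  ]
pump top [241.8, 83.1, 292.8, 161.8] 0.57 2015 [574.32  60.99  62.71]
```

View pics/w1.png

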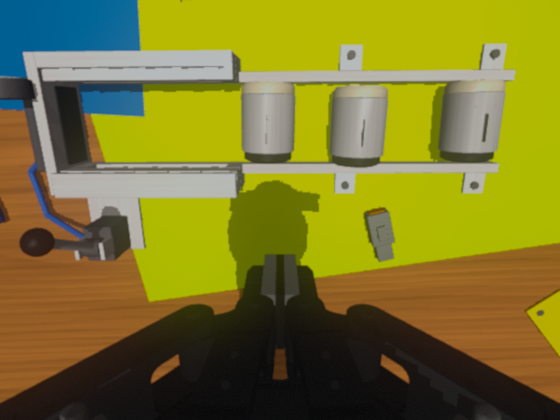

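Wrist view: stop plate at col 45, nest to col 238, pumps at (268,120), (358,125), (471,120), knob (38,242). I'll fit the stand pose from the depth.

```bash
python3 - <<'E'
from h import *
np.set_printoptions(precision=2,suppress=True)
C=np.load('w1.npy').reshape(-1,3);ok=np.isfinite(C).all(1);C=C[ok]
print('bench z', np.median(C[(abs(C[:,0]-574)<30)&(abs(C[:,1]-150)<60)][:,2]))
r=C[(C[:,2]>14)&(C[:,2]<25)&(C[:,1]<80)&(C[:,1]>-190)&(C[:,0]>500)&(C[:,0]<650)]
# rails: near/far inner edges by y bins
def line(side):
    P=[]
    for y in range(-180,80,10):
        q=r[abs(r[:,1]-y)<5]; q=q[q[:,0]<545] if side<0 else q[q[:,0]>590]
        if len(q)>8: P.append([y,np.median(q[:,0]),np.percentile(q[:,0],5),np.percentile(q[:,0],95)])
    P=np.array(P)
    f=np.polyfit(P[:,0],P[:,1],1)
    k=abs(P[:,1]-np.polyval(f,P[:,0]))<3
    return [np.polyfit(P[k,0],P[k,i],1) for i in(1,2,3)],k.sum()
for s in(-1,1):print(s,line(s))
def hist(zl,zh,th,ax):
    c,s=np.cos(th),np.sin(th)
    q=C[(C[:,2]>zl)&(C[:,2]<zh)&(C[:,1]>80)&(C[:,0]>480)&(C[:,0]<680)]
    x=q[:,0]*c+q[:,1]*s;y=-q[:,0]*s+q[:,1]*c
    v=(x,y)[ax];h,e=np.histogram(v,np.arange(v.min()//4*4,v.max()+4,4));print(zl,zh,'xy'[ax],[(int(a),int(b)) for a,b in zip(e,h) if b>20])
th=-0.0765
for z in((64,70),(70,76),(76,81),(81,88)): hist(*z,th,0);hist(*z,th,1)
E
```

```text
bench z 0.8526579783626289
-1 ([array([  0.04, 510.3 ]), array([  0.03, 504.8 ]), array([  0.03, 515.37])], np.int64(25))
1 ([array([  0.05, 620.1 ]), array([  0.05, 614.69]), array([  0.04, 625.49])], np.int64(26))
64 70 x [(500, 54), (504, 316), (508, 169), (580, 29), (600, 59), (604, 436), (608, 740), (612, 737), (616, 471), (620, 69)]
64 70 y [(140, 30), (148, 30), (152, 60), (156, 65), (160, 65), (164, 63), (168, 61), (172, 64), (176, 60), (180, 63), (184, 64), (188, 57), (192, 64), (196, 57), (200, 58), (204, 60), (208, 58), (212, 58), (216, 58), (220, 60), (224, 57), (228, 60), (232, 61), (236, 60), (240, 59), (244, 60), (248, 58), (252, 61), (256, 60), (260, 62), (264, 62), (268, 64), (272, 61), (276, 62), (280, 63), (284, 61), (288, 61), (292, 65), (296, 53), (300, 66), (304, 63), (308, 59), (312, 64), (316, 57), (320, 59), (324, 58), (328, 59), (332, 59), (336, 57), (340, 135), (344, 297)]
70 76 x [(500, 25), (504, 44), (508, 63), (512, 38), (516, 46), (520, 41), (524, 41), (528, 46), (532, 41), (536, 45), (540, 43), (544, 41), (548, 49), (552, 48), (556, 40), (560, 48), (5
[... 883 characters left out ...]
[(476, 130), (480, 503), (484, 624), (488, 635), (492, 638), (496, 638), (500, 659), (504, 564), (508, 159)]
81 88 y [(136, 73), (140, 98), (144, 86), (148, 87), (152, 94), (156, 85), (160, 90), (164, 90), (168, 89), (172, 86), (176, 92), (180, 88), (184, 90), (188, 90), (192, 88), (196, 89), (200, 89), (204, 88), (208, 92), (212, 90), (216, 88), (220, 90), (224, 85), (228, 90), (232, 93), (236, 86), (240, 89), (244, 91), (248, 84), (252, 87), (256, 88), (260, 89), (264, 90), (268, 87), (272, 92), (276, 82), (280, 93), (284, 87), (288, 86), (292, 85), (296, 89), (300, 85), (304, 84), (308, 93), (312, 84), (316, 90), (320, 94), (324, 88), (328, 83), (332, 85), (336, 90), (340, 49), (348, 92)]
```

```bash
python3 - <<'E'
from h import *
np.set_printoptions(precision=4,suppress=True)
C=np.load('w1.npy').reshape(-1,3);C=C[np.isfinite(C).all(1)]
def edges(zl,zh,xl,xh,yl,yh):
    q=C[(C[:,2]>zl)&(C[:,2]<zh)&(C[:,0]>xl)&(C[:,0]<xh)]
    P=[]
    for y in np.arange(yl,yh,5):
        x=q[abs(q[:,1]-y)<2.5][:,0]
        if len(x)>4:P.append([y,np.percentile(x,3),np.percentile(x,97)])
    P=np.array(P)
    for i in(1,2):
        f=np.polyfit(P[:,0]-200,P[:,i],1);k=abs(P[:,i]-np.polyval(f,P[:,0]-200))<2.5;print((zl,zh),'lo hi'.split()[i-1],np.polyfit(P[k,0]-200,P[k,i],1),k.sum(),len(P))
edges(81,88,480,540,110,290)
edges(70,76,600,660,110,290)
edges(64,69.5,590,640,120,290)
edges(16,24,480,545,-180,90);edges(16,24,590,660,-180,90)
# stop plate & block ends with yaw
for th in(-.043,):
    c,s=np.cos(th),np.sin(th);x=C[:,0]*c+C[:,1]*s;y=-C[:,0]*s+C[:,1]*c;z=C[:,2]
    m=(abs(x-563)<35)&(z>68)&(z<77)&(y>250);print('stop top y',np.percentile(y[m],[2,10,50,90,98]),m.sum())
    m=(abs(x-563)<35)&(z>15)&(z<60)&(y>250);print('stop face y',np.percentile(y[m],[5,25,50,75,95]))
    m=(z>80)&(z<88)&(x>470)&(x<520)&(y<200);print('lip start y',np.percentile(y[m],[.5,1,2,4]),)
    m=(z>81)&(z<88)&(x>470)&(x<520);print('lip x',np.percentile(x[m],[1,3,50,97,99]))
    for xc in(40,):
        for a,b in((0,100),(-120,0),(-220,-110)):
            m=(abs(x-563)<30)&(z>62.0)&(z<66)&(y>a)&(y<b);print('pump',np.median(y[m]),m.sum(),y[m].min() if m.any() else 0,y[m].max() if m.any() else 0)
E
```

```text
(81, 88) lo [  0.0442 497.6238] 36 36
(81, 88) hi [  0.0452 524.3094] 36 36
(70, 76) lo [  0.0435 636.0291] 36 36
(70, 76) hi [  0.0432 650.2479] 36 36
(64, 69.5) lo [  0.0419 623.0666] 34 34
(64, 69.5) hi [  0.0443 635.4502] 34 34
(16, 24) lo [  0.0453 513.761 ] 54 54
(16, 24) hi [  0.044  524.6851] 43 54
(16, 24) lo [  0.0459 623.8876] 52 54
(16, 24) hi [  0.0438 634.237 ] 54 54
stop top y [325.4267 325.9476 330.2625 336.5064 355.4732] 879
stop face y [323.4417 324.1111 324.8766 361.7551 370.366 ]
lip start y [120.316  120.5669 121.256  122.8953]
lip x [488.0657 488.3709 502.1002 515.3609 515.584 ]
pump 85.43029649150033 1026 70.19419495063809 99.92070716147332
pump -20.682425326394764 1019 -35.63686044058855 -7.3573202669468145
pump -151.13536475277255 977 -166.5396609080854 -136.49205444912548
```

```bash
cat >> h.py <<'E'
O=np.array([574.0,200.3,0]);TH=-0.0443
S=R.from_euler('z',TH).as_matrix()
def s2w(p): return O+S@np.array(p,float)
def w2s(p): return S.T@(np.array(p,float)-O)
def down(yaw): # tool y down, tool z at given yaw in STAND frame (deg)
    a=np.radians(yaw);z=np.array([np.cos(a),np.sin(a),0]);y=np.array([0,0,-1.]);return np.stack([np.cross(y,z),y,z],1)
def go(p,yaw=0,Mt=None):
    o=ctrl.get_obs();M=R.from_rotvec(o['tcp_rot']).as_matrix()
    T=S@(down(yaw) if Mt is None else Mt)
    print('t',round(o['time_s'],2),'at stand',np.round(w2s(o['eef_pos']),1),'gap',round(o['finger_gap'],1),'F',np.round(o['contact_force'],1))
    print(' turn deg',np.round(np.degrees(R.from_matrix(M.T@T).as_rotvec()),2),'shift cm if turned first',np.round(T.T@(s2w(p)-o['eef_pos'])/10,2),'as is',np.round(M.T@(s2w(p)-o['eef_pos'])/10,2))
def pumps(cam='wrist'):
    p,d=snap(cam);C=cloud(cam,d).reshape(-1,3);C=(C-O)@S
    m=(abs(C[:,0])<40)&(C[:,2]>52)&(C[:,2]<69)&(C[:,1]>-430)&(C[:,1]<98);q=C[m]
    y=np.sort(q[:,1]);cl=np.split(y,np.where(np.diff(y)>5)[0]+1)
    print('pumps',[(round((g[0]+g[-1])/2,1),round(g[-1]-g[0],1),len(g)) for g in cl if len(g)>100])
E
python3 - <<'E'
from h import *
pumps();pumps('top');go((0,-152,110))
print(w2s(s2w((0,0,0))))
E
```

```text
pumps [(np.float64(-377.8), np.float64(52.2), 3128), (np.float64(-246.2), np.float64(52.6), 3117), (np.float64(-139.5), np.float64(52.3), 3063)]
pumps [(np.float64(-376.4), np.float64(53.6), 498)]
t 3.85 at stand [ -50.8 -158.7  318.8] gap -0.3 F [-0.1 -0.8  1. ]
 turn deg [ 0.01 -0.21 -1.1 ] shift cm if turned first [-0.67 20.88  5.08] as is [-0.28 20.89  5.08]
[0. 0. 0.]
```

Request:
jog_arm([
  [-0.8, [0, 0, 0], [0, -0.2, -1.1]],
  [-0.8, [-0.1, 4.5, 1.2], [0, 0, 0]],
  [-0.8, [-0.1, 4.5, 1.3], [0, 0, 0]],
  [-0.8, [-0.2, 4.5, 1.3], [0, 0, 0]],
  [-0.8, [-0.1, 4.5, 1.3], [0, 0, 0]],
  [-0.8, [-0.2, 4.5, 0], [0, 0, 0]],
  [-0.8, [0, 1.8, 0], [0, 0, 0]],
  [-0.8, [0, 0, 0], [0, 0, 0]],
  [-0.8, [0, 0, 0], [0, 0, 0]],
])

```text
time_s: 4.75
eef_pos: [567.4, 43.8, 76.3]
tcp_rot: [-1.189, 1.238, -1.232]
contact_force: [0.1, -0.3, 0.4]
finger_gap: 8.7
```

```bash
python3 - <<'E'
from h import *
go((0,-152,64))
E
```

```text
t 4.75 at stand [   0.3 -156.6   76.3] gap 8.7 F [ 0.1 -0.3  0.4]
 turn deg [ 0.01  0.48 -0.25] shift cm if turned first [-0.46  1.23 -0.03] as is [-0.46  1.23 -0.03]
```

Request:
jog_arm([
  [-0.8, [-0.5, 0.9, 0], [0, 0, 0]],
  [-0.8, [0, 0.3, 0], [0, 0, 0]],
  [-0.8, [0, 0.2, 0], [0, 0, 0]],
  [-0.8, [0, 0, 0], [0, 0, 0]],
])

```text
time_s: 5.15
eef_pos: [568.3, 46.4, 63.7]
tcp_rot: [-1.187, 1.234, -1.23]
contact_force: [-2.1, -0.1, 7.0]
finger_gap: 8.6
```

Request:
jog_arm([
  [-0.8, [-0.6, 0, 0], [0, 0, 0]],
  [-0.8, [-1.2, 0, 0], [0, 0, 0]],
  [-0.8, [-1.8, 0, 0], [0, 0, 0]],
  [-0.8, [-2.4, 0, 0], [0, 0, 0]],
  [-0.8, [-3, -1.5, 0], [0, 0, 0]],
  [-0.8, [0, -1.5, 0], [0, 0, 0]],
  [-0.8, [0, 0, 0], [0, 0, 0]],
  [-0.8, [0, 0, 0], [0, 0, 0]],
])

```text
time_s: 5.95
eef_pos: [568.4, 94.4, 93.4]
tcp_rot: [-1.196, 1.204, -1.154]
contact_force: [0.1, 0.5, -0.1]
finger_gap: 8.9
```

```bash
python3 - <<'E'
from h import *
pumps();go((0,-100,64));pumps()
E
```

```text
pumps [(np.float64(-245.5), np.float64(50.8), 9105), (np.float64(-103.4), np.float64(50.7), 8825)]
t 6.0 at stand [  -1.5 -106.2   92.9] gap 8.2 F [ 0.5 -0.1 -0.5]
 turn deg [ 0.17  4.48 -2.33] shift cm if turned first [-0.62  2.89  0.15] as is [-0.49  2.91  0.2 ]
pumps [(np.float64(-245.3), np.float64(50.5), 9179), (np.float64(-102.2), np.float64(50.6), 9059)]
```

Request:
jog_arm([
  [-0.8, [0, 0, 0], [0.2, 4.5, -2.3]],
  [-0.8, [0.7, 1, 0.1], [0, 0, 0]],
  [-0.8, [0, 1.2, 0], [0, 0, 0]],
  [-0.8, [0, 0.8, 0], [0, 0, 0]],
  [-0.8, [-1, 0, 0], [0, 0, 0]],
  [-0.8, [-1.5, 0, 0], [0, 0, 0]],
  [-0.8, [-1.5, 0, 0], [0, 0, 0]],
  [-0.8, [-1.5, 0, 0], [0, 0, 0]],
  [-0.8, [-1.5, 0, 0], [0, 0, 0]],
  [-0.8, [0, -1.5, 0], [0, 0, 0]],
  [-0.8, [0, -0.5, 0], [0, 0, 0]],
])

```text
time_s: 7.15
eef_pos: [569.8, 102.1, 86.9]
tcp_rot: [-1.195, 1.196, -1.143]
contact_force: [0.6, 0.8, 0.7]
finger_gap: 8.7
```

```bash
python3 - <<'E'
from h import *
pumps();go((0,-60,64));print(ctrl.get_obs()['joint_pos'])
E
```

```text
pumps [(np.float64(-237.8), np.float64(36.9), 7301), (np.float64(-98.4), np.float64(52.7), 8974)]
t 7.2 at stand [  0.7 -98.5  87.5] gap 8.4 F [-0.4 -0.2  1.2]
 turn deg [-0.12  5.12 -2.66] shift cm if turned first [-3.85  2.35 -0.07] as is [-3.72  2.52  0.26]
[ 0.04235645  0.4595045  -0.17835815  0.92886192  0.04625057  3.13900959]
```

Request:
jog_arm([
  [-0.8, [0, -3, 0], [0, -8.5, 0]],
  [-0.8, [0, -3, 0], [0, -8.5, 0]],
  [-0.8, [0, 0, 0], [0, -8.5, 0]],
  [-0.8, [0, 0, 0], [0, -8.5, 0]],
  [-0.8, [0, 0, 0], [0, -8.5, 0]],
  [-0.8, [0, 0, 0], [0, -8.5, 0]],
  [-0.8, [0, 0, 0], [0, -8.5, 0]],
  [-0.8, [0, 0, 0], [0, -8.5, 0]],
  [-0.8, [0, 0, 0], [0, -8.5, 0]],
  [-0.8, [0, 0, 0], [0, -8.5, 0]],
  [-0.8, [0, 0, 0], [0, -8.5, 0]],
  [-0.8, [0, 0, 0], [0, -8.5, 0]],
])

```text
time_s: 8.4
eef_pos: [569.1, 98.7, 145.3]
tcp_rot: [-1.515, -0.206, 0.199]
contact_force: [0.6, -0.4, 1.3]
finger_gap: 8.7
```

Request:
jog_arm([
  [-0.8, [0, 0, 0], [0, -8.5, 0]],
  [-0.8, [0, 0, 0], [0, -8.5, 0]],
  [-0.8, [0, 0, 0], [0, -8.5, 0]],
  [-0.8, [0, 0, 0], [0, -8.5, 0]],
  [-0.8, [0, 0, 0], [0, -8.5, 0]],
  [-0.8, [0, 0, 0], [0, -8.5, 0]],
  [-0.8, [0, 0, 0], [0, -8.5, 0]],
  [-0.8, [0, 0, 0], [0, -8.5, 0]],
  [-0.8, [0, 0, 0], [0, -7, 0]],
  [-0.8, [0, 0, 0], [0, 0, 0]],
])

```text
time_s: 9.4
eef_pos: [569.0, 98.7, 145.3]
tcp_rot: [-1.178, -1.223, 1.17]
contact_force: [0.1, 0.3, -1.1]
finger_gap: 8.7
```

```bash
python3 - <<'E'
from h import *
pumps();go((0,-107,75),180);print(ctrl.get_obs()['joint_pos'])
E
```

```text
pumps [(np.float64(-246.2), np.float64(52.8), 8186), (np.float64(-98.9), np.float64(52.4), 7118)]
t 9.45 at stand [  -0.5 -101.8  145.3] gap 8.5 F [-0.2 -0.7 -0.1]
 turn deg [-0.14  1.93  2.64] shift cm if turned first [-0.52  7.03 -0.05] as is [-0.85  7.   -0.04]
[ 0.03680324  0.4154625  -0.08814236  1.06665655  0.04621042  0.04742323]
```

Request:
jog_arm([
  [-0.8, [0, 3, 0], [-0.1, 1.9, 2.6]],
  [-0.8, [-1, 4, 0], [0, 0, 0]],
  [-0.8, [0, 0.8, 0], [0, 0, 0]],
  [-0.8, [0, 0.5, 0], [0, 0, 0]],
  [-0.8, [0.6, 0, 0], [0, 0, 0]],
  [-0.8, [1.2, 0, 0], [0, 0, 0]],
  [-0.8, [1.8, 0, 0], [0, 0, 0]],
  [-0.8, [2.4, 0, 0], [0, 0, 0]],
  [-0.8, [2.4, -2, 0], [0, 0, 0]],
  [-0.8, [0, -1, 0], [0, 0, 0]],
  [-0.8, [0, 0, 0], [0, 0, 0]],
])

```text
time_s: 10.55
eef_pos: [573.9, 174.7, 95.1]
tcp_rot: [-1.23, -1.182, 1.176]
contact_force: [-1.1, -0.2, 0.4]
finger_gap: 8.8
```

```bash
python3 - <<'E'
from h import *
pumps();go((0,-107,75),180);pumps()
E
```

```text
pumps [(np.float64(-72.2), np.float64(49.6), 10825)]
t 10.6 at stand [  0.3 -26.3  93.9] gap 8.4 F [-1.1 -0.3 -0.8]
 turn deg [0.12 0.14 0.05] shift cm if turned first [-8.07  1.89  0.03] as is [-8.07  1.88  0.06]
pumps [(np.float64(-72.1), np.float64(49.8), 10835)]
```

Request:
jog_arm([
  [-0.7, [-3.7, 0, 0], [0, 0, 0]],
  [-0.7, [-3.7, 1.7, 0], [0, 0, 0]],
  [-0.7, [0, 1.2, 0], [0, 0, 0]],
  [-0.7, [0, 0.3, 0], [0, 0, 0]],
  [-0.7, [2, 0, 0], [0, 0, 0]],
  [-0.7, [2, 0, 0], [0, 0, 0]],
  [-0.7, [2, 0, 0], [0, 0, 0]],
  [-0.7, [2, 0, 0], [0, 0, 0]],
  [-0.7, [2, 0, 0], [0, 0, 0]],
  [-0.7, [0, -1.5, 0], [0, 0, 0]],
])

```text
time_s: 11.65
eef_pos: [571.2, 202.7, 74.9]
tcp_rot: [-1.223, -1.179, 1.182]
contact_force: [-0.3, -0.6, -0.8]
finger_gap: 13.0
```

Request:
jog_arm([
  [-0.7, [-3.5, 0, 0], [0, 0, 0]],
  [-0.7, [-3.5, 0, 0], [0, 0, 0]],
  [-0.7, [0, 1.2, 0], [0, 0, 0]],
  [-0.7, [0, 0.3, 0], [0, 0, 0]],
  [-0.7, [2, 0, 0], [0, 0, 0]],
  [-0.7, [2, 0, 0], [0, 0, 0]],
  [-0.7, [2, 0, 0], [0, 0, 0]],
  [-0.7, [2, 0, 0], [0, 0, 0]],
  [-0.7, [2, 0, 0], [0, 0, 0]],
  [-0.7, [0, -1.5, 0], [0, 0, 0]],
])

```text
time_s: 12.65
eef_pos: [572.9, 233.6, 75.3]
tcp_rot: [-1.224, -1.181, 1.182]
contact_force: [0.1, -0.1, 0.2]
finger_gap: 12.9
```

```bash
python3 - <<'E'
from h import *
pumps();go((0,-107,75),180);pumps()
E
```

```text
pumps [(np.float64(24.5), np.float64(61.8), 11486)]
t 12.7 at stand [-0.8 32.9 78.1] gap 12.6 F [ 1.  -0.6  2.4]
 turn deg [0.09 0.39 0.13] shift cm if turned first [-13.99   0.31  -0.08] as is [-13.99   0.28   0.02]
pumps [(np.float64(27.8), np.float64(49.4), 9636)]
```

Request:
jog_arm([
  [-0.7, [-3.3, 0, 0.1], [0, 0, 0]],
  [-0.7, [0, 1.2, 0], [0, 0, 0]],
  [-0.7, [0, 0.3, 0], [0, 0, 0]],
  [-0.7, [1.9, 0, 0], [0, 0, 0]],
  [-0.7, [1.9, 0, 0], [0, 0, 0]],
  [-0.7, [1.9, 0, 0], [0, 0, 0]],
  [-0.7, [1.9, 0, 0], [0, 0, 0]],
  [-0.7, [0, 0, 0], [0, 0, 0]],
  [-0.7, [0, -2.5, 0], [0, 0, 0]],
  [-0.7, [-4, -3, 0], [0, 0, 0]],
  [-0.7, [-4, -3, 0], [0, 0, 0]],
  [-0.7, [0, 0, 0], [0, 0, 0]],
])

```text
time_s: 13.95
eef_pos: [574.3, 190.6, 149.5]
tcp_rot: [-1.234, -1.18, 1.173]
contact_force: [0.4, 0.0, 0.1]
finger_gap: 13.1
```

```bash
python3 - <<'E'
from h import *
pumps();go((0,-270,77),180);pumps('top')
E
```

```text
pumps [(np.float64(65.0), np.float64(48.0), 6799)]
t 14.0 at stand [ -0.2  -8.  147.5] gap 13.0 F [-0.1  1.  -0.7]
 turn deg [0.17 0.03 0.12] shift cm if turned first [-2.62e+01  7.05e+00 -2.00e-02] as is [-2.622e+01  6.990e+00  1.000e-02]
pumps [(np.float64(-376.3), np.float64(55.5), 501), (np.float64(-245.8), np.float64(53.4), 486)]
```

Request:
jog_arm([
  [-0.7, [-4.8, 0, 0], [0, 0, 0]],
  [-0.7, [-4.8, 0, 0], [0, 0, 0]],
  [-0.7, [-4.8, 0, 0], [0, 0, 0]],
  [-0.7, [-4.8, 0, 0], [0, 0, 0]],
  [-0.7, [-4.8, 0, 0], [0, 0, 0]],
  [-0.7, [-2.4, 3, 0], [0, 0, 0]],
  [-0.7, [0, 4, 0], [0, 0, 0]],
  [-0.7, [0, 0, 0], [0, 0, 0]],
])

```text
time_s: 14.85
eef_pos: [555.4, -68.9, 68.7]
tcp_rot: [-1.215, -1.171, 1.182]
contact_force: [-1.5, 0.5, 0.0]
finger_gap: 12.8
```

Request:
jog_arm([
  [-0.7, [0, 1.2, 0], [0, 0, 0]],
  [-0.7, [0, 0.3, 0], [0, 0, 0]],
  [-0.7, [2, 0, 0], [0, 0, 0]],
  [-0.7, [2, 0, 0], [0, 0, 0]],
  [-0.7, [2, 0, 0], [0, 0, 0]],
  [-0.7, [2, 0, 0], [0, 0, 0]],
  [-0.7, [2, 0, 0], [0, 0, 0]],
  [-0.7, [0, -1.5, 0], [0, 0, 0]],
])

```text
time_s: 15.65
eef_pos: [564.4, 32.9, 75.4]
tcp_rot: [-1.223, -1.182, 1.182]
contact_force: [-0.7, -0.9, -0.5]
finger_gap: 12.8
```

Request:
jog_arm([
  [-0.7, [-2.8, 0, 0], [0, 0, 0]],
  [-0.7, [-2.8, 0, 0], [0, 0, 0]],
  [-0.7, [0, 1.2, 0], [0, 0, 0]],
  [-0.7, [0, 0.3, 0], [0, 0, 0]],
  [-0.7, [2, 0, 0], [0, 0, 0]],
  [-0.7, [2, 0, 0], [0, 0, 0]],
  [-0.7, [2, 0, 0], [0, 0, 0]],
  [-0.7, [2, 0, 0], [0, 0, 0]],
  [-0.7, [2, 0, 0], [0, 0, 0]],
  [-0.7, [0, -1.5, 0], [0, 0, 0]],
  [-0.7, [0, 0, 0], [0, 0, 0]],
])

```text
time_s: 16.75
eef_pos: [568.1, 75.4, 77.4]
tcp_rot: [-1.228, -1.184, 1.179]
contact_force: [0.2, -0.4, 0.7]
finger_gap: 12.7
```

```bash
python3 - <<'E'
from h import *
pumps();go((0,-270,77),180)
E
```

```text
pumps [(np.float64(-107.6), np.float64(50.2), 10352)]
t 16.8 at stand [  -0.7 -125.8   76.4] gap 12.7 F [ 0.  -0.6  0.3]
 turn deg [0.09 0.31 0.06] shift cm if turned first [-14.42  -0.06  -0.07] as is [-14.42  -0.08   0.  ]
```

Request:
jog_arm([
  [-0.7, [-1, 0, 0.1], [0, 0, 0]],
  [-0.7, [0, 1.1, 0], [0, 0, 0]],
  [-0.7, [0, 0.3, 0], [0, 0, 0]],
  [-0.7, [2, 0, 0], [0, 0, 0]],
  [-0.7, [2, 0, 0], [0, 0, 0]],
  [-0.7, [2, 0, 0], [0, 0, 0]],
  [-0.7, [2, 0, 0], [0, 0, 0]],
  [-0.7, [2, 0, 0], [0, 0, 0]],
  [-0.7, [0, -1.5, 0], [0, 0, 0]],
  [-0.7, [0, 0, 0], [0, 0, 0]],
  [-0.7, [0, 0, 0], [0, 0, 0]],
])

```text
time_s: 17.9
eef_pos: [569.4, 162.7, 75.7]
tcp_rot: [-1.227, -1.178, 1.179]
contact_force: [-1.3, 0.2, -0.9]
finger_gap: 12.7
```

```bash
python3 - <<'E'
from h import *
pumps();go((0,-270,77),180)
E
```

```text
pumps [(np.float64(-22.4), np.float64(52.0), 10714), (np.float64(63.0), np.float64(50.4), 13286)]
t 17.95 at stand [ -3.4 -38.   75.4] gap 12.7 F [-0.1 -0.3  0.8]
 turn deg [-0.13  0.13  0.02] shift cm if turned first [-23.2   -0.16  -0.34] as is [-23.2   -0.17  -0.28]
```

Request:
jog_arm([
  [-0.7, [-1, 0, -0.3], [0, 0, 0]],
  [-0.7, [0, 1, 0], [0, 0, 0]],
  [-0.7, [0, 0.3, 0], [0, 0, 0]],
  [-0.7, [1.5, 0, 0], [0, 0, 0]],
  [-0.7, [1.5, 0, 0], [0, 0, 0]],
  [-0.7, [1.5, 0, 0], [0, 0, 0]],
  [-0.7, [1.2, 0, 0], [0, 0, 0]],
  [-0.7, [1, 0, 0], [0, 0, 0]],
  [-0.7, [0.5, 0, 0], [0, 0, 0]],
  [-0.7, [0, -2.5, 0], [0, 0, 0]],
  [-0.7, [-4, -4, 0], [0, 0, 0]],
  [-0.7, [-4, -4, 0], [0, 0, 0]],
])

```text
time_s: 19.15
eef_pos: [571.4, 154.6, 159.3]
tcp_rot: [-1.225, -1.179, 1.181]
contact_force: [1.2, 0.2, 0.5]
finger_gap: 12.8
```

```bash
python3 - <<'E'
from h import *
pumps();go((0,-402,77),180);pumps()
E
```

```text
pumps [(np.float64(-1.4), np.float64(58.8), 5299), (np.float64(65.0), np.float64(63.1), 6746)]
t 19.2 at stand [  3.1 -50.9 166.3] gap 12.7 F [-0.1 -4.3  3.5]
 turn deg [ 0.41  0.   -0.11] shift cm if turned first [-35.11   8.93   0.31] as is [-35.1    8.99   0.37]
pumps [(np.float64(6.8), np.float64(48.8), 6278), (np.float64(71.0), np.float64(48.8), 6260)]
```

Request:
jog_arm([
  [-0.7, [-4.7, 0, 0], [0, 0, 0]],
  [-0.7, [-4.7, 0, 0], [0, 0, 0]],
  [-0.7, [-4.7, 0, 0], [0, 0, 0]],
  [-0.7, [-4.7, 0, 0], [0, 0, 0]],
  [-0.7, [-4.7, 0, 0], [0, 0, 0]],
  [-0.7, [-4.7, 0, 0], [0, 0, 0]],
  [-0.7, [-4.7, 3, 0], [0, 0, 0]],
  [-0.7, [-2.2, 4, 0], [0, 0, 0]],
  [-0.7, [0, 1, 0], [0, 0, 0]],
  [-0.7, [0, 0, 0], [0, 0, 0]],
])

```text
time_s: 20.25
eef_pos: [555.7, -190.0, 79.2]
tcp_rot: [-1.221, -1.176, 1.178]
contact_force: [-0.8, 0.4, -0.2]
finger_gap: 12.8
```

```bash
python3 - <<'E'
from h import *
pumps();go((0,-402,77),180)
E
```

```text
pumps [(np.float64(-379.0), np.float64(54.5), 10889)]
t 20.3 at stand [   0.4 -390.6   81.2] gap 12.7 F [-0.2  0.6  0.7]
 turn deg [-0.18  0.22  0.16] shift cm if turned first [-1.14  0.42  0.04] as is [-1.14  0.41  0.04]
```

Request:
jog_arm([
  [-0.7, [-1.2, 0.4, 0], [0, 0, 0]],
  [-0.7, [0, 1.2, 0], [0, 0, 0]],
  [-0.7, [0, 0.3, 0], [0, 0, 0]],
  [-0.7, [2, 0, 0], [0, 0, 0]],
  [-0.7, [2, 0, 0], [0, 0, 0]],
  [-0.7, [2, 0, 0], [0, 0, 0]],
  [-0.7, [2, 0, 0], [0, 0, 0]],
  [-0.7, [2, 0, 0], [0, 0, 0]],
  [-0.7, [0, -1.5, 0], [0, 0, 0]],
  [-0.7, [0, 0, 0], [0, 0, 0]],
])

```text
time_s: 21.3
eef_pos: [562.9, -103.0, 79.9]
tcp_rot: [-1.229, -1.182, 1.179]
contact_force: [1.6, -0.2, -0.3]
finger_gap: 12.6
```

Request:
jog_arm([
  [-0.7, [-4.5, 0, 0], [0, 0, 0]],
  [-0.7, [0, 1.2, 0], [0, 0, 0]],
  [-0.7, [0, 0.3, 0], [0, 0, 0]],
  [-0.7, [2, 0, 0], [0, 0, 0]],
  [-0.7, [2, 0, 0], [0, 0, 0]],
  [-0.7, [2, 0, 0], [0, 0, 0]],
  [-0.7, [2, 0, 0], [0, 0, 0]],
  [-0.7, [2, 0, 0], [0, 0, 0]],
  [-0.7, [0, -1.5, 0], [0, 0, 0]],
  [-0.7, [0, 0, 0], [0, 0, 0]],
])

```text
time_s: 22.3
eef_pos: [564.7, -47.6, 79.5]
tcp_rot: [-1.228, -1.182, 1.179]
contact_force: [-0.3, -0.3, 0.1]
finger_gap: 12.8
```

```bash
python3 - <<'E'
from h import *
pumps();go((0,-402,77),180);pumps('top')
E
```

```text
pumps [(np.float64(-238.3), np.float64(51.5), 10327)]
t 22.35 at stand [   1.5 -248.6   78.7] gap 12.8 F [ 0.4 -0.6  1. ]
 turn deg [0.06 0.24 0.03] shift cm if turned first [-15.34   0.17   0.15] as is [-15.34   0.16   0.21]
pumps [(np.float64(4.8), np.float64(55.0), 502), (np.float64(69.6), np.float64(51.6), 488)]
```

Request:
jog_arm([
  [-0.7, [-1.5, 0, 0.1], [0, 0, 0]],
  [-0.7, [0, 1.3, 0], [0, 0, 0]],
  [-0.7, [0, 0.3, 0], [0, 0, 0]],
  [-0.7, [2, 0, 0], [0, 0, 0]],
  [-0.7, [2, 0, 0], [0, 0, 0]],
  [-0.7, [2, 0, 0], [0, 0, 0]],
  [-0.7, [2, 0, 0], [0, 0, 0]],
  [-0.7, [2, 0, 0], [0, 0, 0]],
  [-0.7, [0, -1.5, 0], [0, 0, 0]],
  [-0.7, [0, 0, 0], [0, 0, 0]],
])

```text
time_s: 23.4
eef_pos: [567.2, 36.6, 78.2]
tcp_rot: [-1.229, -1.181, 1.178]
contact_force: [0.0, 0.2, 0.7]
finger_gap: 13.1
```

Request:
jog_arm([
  [-0.7, [-4, 0, 0], [0, 0, 0]],
  [-0.7, [0, 1.2, 0], [0, 0, 0]],
  [-0.7, [0, 0.3, 0], [0, 0, 0]],
  [-0.7, [2, 0, 0], [0, 0, 0]],
  [-0.7, [2, 0, 0], [0, 0, 0]],
  [-0.7, [2, 0, 0], [0, 0, 0]],
  [-0.7, [2, 0, 0], [0, 0, 0]],
  [-0.7, [1.5, 0, 0], [0, 0, 0]],
  [-0.7, [0, -1.5, 0], [0, 0, 0]],
  [-0.7, [0, 0, 0], [0, 0, 0]],
])

```text
time_s: 24.4
eef_pos: [569.4, 92.3, 78.2]
tcp_rot: [-1.228, -1.181, 1.178]
contact_force: [0.5, 0.3, 0.5]
finger_gap: 12.8
```

```bash
python3 - <<'E'
from h import *
pumps();go((0,-402,77),180);pumps('top')
E
```

```text
pumps [(np.float64(-119.6), np.float64(50.0), 10076), (np.float64(3.1), np.float64(50.1), 13291)]
t 24.45 at stand [-1.000e-01 -1.086e+02  7.730e+01] gap 13.0 F [ 0.  -0.7 -1.3]
 turn deg [0.03 0.22 0.05] shift cm if turned first [-2.934e+01  3.000e-02 -1.000e-02] as is [-2.934e+01  1.000e-02  1.000e-01]
pumps [(np.float64(15.5), np.float64(32.7), 258), (np.float64(69.3), np.float64(53.9), 491)]
```

Request:
jog_arm([
  [-0.7, [-3.6, 0, 0], [0, 0, 0]],
  [-0.7, [0, 1.2, 0], [0, 0, 0]],
  [-0.7, [0, 0.3, 0], [0, 0, 0]],
  [-0.7, [2, 0, 0], [0, 0, 0]],
  [-0.7, [2, 0, 0], [0, 0, 0]],
  [-0.7, [2, 0, 0], [0, 0, 0]],
  [-0.7, [2, 0, 0], [0, 0, 0]],
  [-0.7, [1.5, 0, 0], [0, 0, 0]],
  [-0.7, [0.8, 0, 0], [0, 0, 0]],
  [-0.7, [0, -1.5, 0], [0, 0, 0]],
  [-0.7, [0, 0, 0], [0, 0, 0]],
])

```text
time_s: 25.6
eef_pos: [572.1, 159.1, 78.0]
tcp_rot: [-1.228, -1.181, 1.178]
contact_force: [-0.0, -0.2, -0.0]
finger_gap: 12.7
```

```bash
python3 - <<'E'
from h import *
pumps();go((0,-402,77),180);pumps()
E
```

```text
pumps [(np.float64(-64.4), np.float64(50.8), 10477), (np.float64(3.6), np.float64(50.5), 11482), (np.float64(67.0), np.float64(51.3), 13161)]
t 25.65 at stand [ -0.2 -41.7  77.3] gap 12.8 F [ 0.4 -0.2  0.5]
 turn deg [0.03 0.2  0.06] shift cm if turned first [-3.603e+01  3.000e-02 -2.000e-02] as is [-36.03  -0.     0.1 ]
pumps [(np.float64(-64.5), np.float64(50.4), 10517), (np.float64(4.0), np.float64(51.0), 11491), (np.float64(67.4), np.float64(50.6), 13230)]
```

Request:
jog_arm([
  [-0.7, [-3.3, 0, 0], [0, 0, 0]],
  [-0.7, [0, 1.2, 0], [0, 0, 0]],
  [-0.7, [0, 0.3, 0], [0, 0, 0]],
  [-0.7, [1, 0, 0], [0, 0, 0]],
  [-0.7, [1, 0, 0], [0, 0, 0]],
  [-0.7, [1, 0, 0], [0, 0, 0]],
  [-0.7, [0.5, 0, 0], [0, 0, 0]],
  [-0.7, [0, 0, 0], [0, 0, 0]],
  [-0.7, [0, -2, 0], [0, 0, 0]],
  [-0.7, [-3, -4, 0], [0, 0, 0]],
  [-0.7, [-3, -4, 0], [0, 0, 0]],
  [-0.7, [0, 0, 0], [0, 0, 0]],
])

```text
time_s: 26.9
eef_pos: [572.6, 97.7, 167.2]
tcp_rot: [-1.236, -1.182, 1.172]
contact_force: [0.5, -0.1, 0.2]
finger_gap: 13.0
```

```bash
python3 - <<'E'
from h import *
snap('wrist','w2');pumps();
p,d=snap('top');C=cloud('top',d)
for r in optics.silhouettes('plate_center','top'):
    g=r['region'];q=C[g];print(round(r['confidence'],2),np.median(q,0),p[g].mean(0).round(),cv2.minAreaRect(q[:,:2].astype(np.float32)))
o=ctrl.get_obs();print(o['eef_pos'],o['joint_pos']);go((0,-600,200),90)
E
```

```text
pumps [(np.float64(-59.9), np.float64(47.7), 6109), (np.float64(3.8), np.float64(48.9), 6183), (np.float64(68.5), np.float64(48.1), 6167)]
0.93 [ 537.93378708 -433.97661972    5.44370919] [149. 148. 146.] ((507.5375671386719, -252.37826538085938), (123.02008819580078, 568.6486206054688), 10.151313781738281)
0.6 [ 290.69239342 -410.20732169    5.43978693] [149. 154.  38.] ((391.72064208984375, -258.1717834472656), (538.7181396484375, 215.17727661132812), 56.7418098449707)
0.57 [ 790.73250217 -310.74069164    5.52191085] [150. 154.  45.] ((641.8742065429688, -214.00006103515625), (190.42425537109375, 585.10400390625), 56.73732376098633)
[567.91424008 100.53720805 160.45769843] [ 0.06457522  0.41168007 -0.05260852  1.10999954  0.00122291  0.10568535]
t 27.1 at stand [ -1.7 -99.9 160.5] gap 13.1 F [-0.1  0.3 -0.6]
 turn deg [-0.2  90.18 -0.12] shift cm if turned first [  0.17  -3.95 -50.01] as is [-5.e+01 -4.e+00  1.e-02]
```

View pics/w2.png

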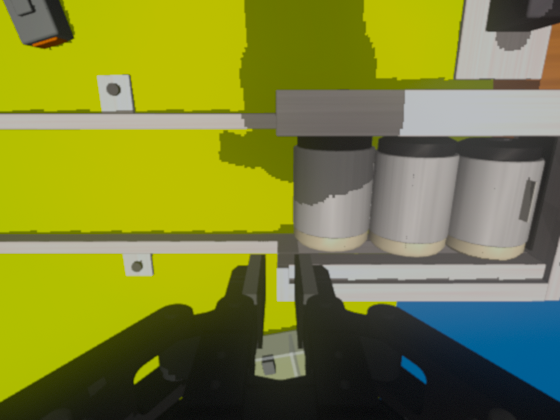

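Wrist view: the three pumps are closed up against the stop (cols 333, 415, 497), measured at y=-60, 4 and 68. Next, the silver plate.

Request:
jog_arm([
  [0.2, [-4.8, -1, 0], [0, 0, 0]],
  [0.2, [-4.8, -1, 0], [0, 0, 0]],
  [0.2, [-4.8, -1, 0], [0, 0, 0]],
  [0.2, [-4.8, -1, 0], [0, 0, 0]],
  [0.2, [-4.8, -1, 0], [0, 0, 0]],
  [0.2, [-4.8, -1, 0], [0, 0, 0]],
  [0.2, [-4.8, -1, 0], [0, 0, 0]],
  [0.2, [-4.8, 0, 0], [0, 0, 0]],
  [0.2, [-4.8, 0, 0], [0, 0, 0]],
  [0.2, [-4.8, 0, 0], [0, 0, 0]],
  [0.2, [-4, 0, 0], [0, 0, 0]],
])

```text
time_s: 28.2
eef_pos: [547.1, -420.6, 229.1]
tcp_rot: [-1.224, -1.178, 1.178]
contact_force: [0.8, 0.8, 0.2]
finger_gap: 51.3
```

Request:
jog_arm([
  [0.2, [0, 0, 0], [0, 8.4, 0]],
  [0.2, [0, 0, 0], [0, 8.4, 0]],
  [0.2, [0, 0, 0], [0, 8.4, 0]],
  [0.2, [0, 0, 0], [0, 8.4, 0]],
  [0.2, [0, 0, 0], [0, 8.4, 0]],
  [0.2, [0, 0, 0], [0, 8.4, 0]],
  [0.2, [0, 0, 0], [0, 8.4, 0]],
  [0.2, [0, 0, 0], [0, 8.4, 0]],
  [0.2, [0, 0, 0], [0, 8.4, 0]],
  [0.2, [0, 0, 0], [0, 0, 0]],
  [0.2, [0, 0, 0], [0, 0, 0]],
])

```text
time_s: 29.3
eef_pos: [547.7, -418.4, 230.1]
tcp_rot: [-1.561, -0.166, 0.17]
contact_force: [-0.8, 1.0, 0.5]
finger_gap: 51.1
```

```bash
cat >> h.py <<'E'
def plate():
    p,d=snap('wrist');C=cloud('wrist',d)
    for r in optics.silhouettes('plate_center','wrist')[:3]:
        q=C[r['region']];f=q[abs(q[:,2]-5)<5][:,:2].astype(np.float32);h=q[(q[:,2]>28)&(q[:,2]<48)]
        rc=cv2.minAreaRect(f);print('plate',round(r['confidence'],2),p[r['region']].mean(0).round(),[np.round(x,1) for x in rc],'median z',np.median(q[:,2]).round(1))
        if len(h)>20: print(' bar',np.round(h.mean(0),1),[np.round(x,1) for x in cv2.minAreaRect(h[:,:2].astype(np.float32))],len(h))
E
python3 - <<'E'
from h import *
snap('wrist','w3');plate();go(w2s((541,-434,100)),101.8+2.54);print(ctrl.get_obs()['joint_pos'].round(2))
E
```

```text
plate 0.81 [196. 197.   2.] [array([ 778.2, -314.3]), array([119.3, 156.9]), np.float64(84.7)] median z 5.9
 bar [ 770.3 -314.8   38.1] [array([ 777.5, -314.4]), array([14.3, 55.9]), np.float64(85.1)] 894
plate 0.6 [170. 166. 161.] [array([ 539.2, -437.2]), array([121.4, 190.3]), np.float64(11.0)] median z 5.8
 bar [ 539.6 -434.5   39.2] [array([ 539.9, -436.3]), array([13.9, 88.9]), np.float64(10.4)] 1209
plate 0.56 [185. 178.   3.] [array([ 289.5, -414.6]), array([123.8, 193.6]), np.float64(37.6)] median z 5.6
 bar [ 299.3 -419.4   36.8] [array([ 293.6, -416.1]), array([15.5, 83.3]), np.float64(37.4)] 1584
t 29.45 at stand [   1.1 -619.9  231.3] gap 51.2 F [ 0.1 -0.4 -0.7]
 turn deg [-0.1   0.35 -0.06] shift cm if turned first [-0.96 13.13 -1.32] as is [-0.95 13.13 -1.34]
[-0.75  0.64  0.51  1.44  0.    0.61]
```

View pics/w3.png

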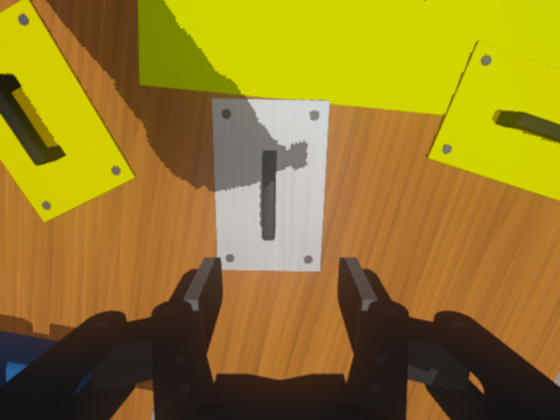

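Wrist view: silver plate at (270,185) with its bar at (268,195), and the yellow look-alikes at the left and right edges. The choice is confirmed.

```bash
python3 - <<'E'
from h import *
go(w2s((539.7,-436.8,60)),100.7+2.54)
E
```

```text
t 29.45 at stand [   1.1 -619.9  231.3] gap 51.2 F [ 0.1 -0.4 -0.7]
 turn deg [-0.1   1.45 -0.06] shift cm if turned first [-1.11 17.13 -1.59] as is [-1.13 17.13 -1.59]
```

Request:
jog_arm([
  [0, [0, 0, 0], [-0.1, 1.4, 0]],
  [0, [-0.5, 4.3, -0.8], [0, 0, 0]],
  [0, [-0.6, 4.3, -0.8], [0, 0, 0]],
  [0, [0, 4.3, 0], [0, 0, 0]],
  [0, [0, 4.2, 0], [0, 0, 0]],
  [0, [0, 0, 0], [0, 0, 0]],
  [0, [0, 0, 0], [0, 0, 0]],
])

```text
time_s: 30.15
eef_pos: [539.3, -436.9, 61.1]
tcp_rot: [-1.565, -0.144, 0.147]
contact_force: [-0.4, -0.1, 0.5]
finger_gap: 42.9
```

```bash
python3 - <<'E'
from h import *
plate();go(w2s((539.7,-436.8,13)),100.7+2.54)
E
```

```text
plate 0.61 [191. 177.   8.] [array([ 385.3, -448.5]), array([49.6, 24.4]), np.float64(89.4)] median z 6.7
t 30.25 at stand [  -4.2 -640.1   64.4] gap 42.7 F [-0.3 -0.5  1.4]
 turn deg [ 0.3  -0.06  0.15] shift cm if turned first [-0.13  5.14  0.25] as is [-0.15  5.13  0.27]
```

Request:
jog_arm([
  [0, [0, 2.5, 0], [0, 0, 0]],
  [0, [0, 1.5, 0], [0, 0, 0]],
  [0, [0, 0.7, 0], [0, 0, 0]],
  [0, [0, 0, 0], [0, 0, 0]],
])

```text
time_s: 30.65
eef_pos: [540.4, -438.0, 15.2]
tcp_rot: [-1.568, -0.146, 0.145]
contact_force: [-0.2, -0.6, -0.1]
finger_gap: 42.3
```

Request:
jog_arm([
  [-1, [0, 0, 0], [0, 0, 0]],
  [-1, [0, 0, 0], [0, 0, 0]],
  [-1, [0, 0, 0], [0, 0, 0]],
  [-1, [0, 0, 0], [0, 0, 0]],
  [-1, [0, 0, 0], [0, 0, 0]],
  [-1, [0, 0, 0], [0, 0, 0]],
], force=80)

```text
time_s: 31.25
eef_pos: [540.7, -438.5, 16.1]
tcp_rot: [-1.57, -0.147, 0.144]
contact_force: [-0.7, 0.7, 6.6]
finger_gap: 12.4
```

```bash
python3 - <<'E'
from h import *
for i in range(3): go(w2s((539.7,-436.8,13)),100.7+2.54); snap('wrist')
E
```

```text
t 31.25 at stand [  -5.  -639.7   16.1] gap 12.4 F [-0.7  0.7  6.6]
 turn deg [ 0.22 -0.07  0.08] shift cm if turned first [-0.07  0.31  0.19] as is [-0.07  0.31  0.19]
t 31.3 at stand [  -5.  -639.7   16.1] gap 12.3 F [-0.7  0.7  7.1]
 turn deg [ 0.22 -0.07  0.08] shift cm if turned first [-0.07  0.31  0.19] as is [-0.07  0.31  0.19]
t 31.35 at stand [  -5.  -639.7   16.1] gap 12.2 F [ 0.6 -0.5  5.7]
 turn deg [ 0.22 -0.07  0.08] shift cm if turned first [-0.07  0.31  0.19] as is [-0.07  0.31  0.19]
```

Request:
jog_arm([
  [-1, [0, -2, 0], [0, 0, 0]],
  [-1, [0, -3, 0], [0, 0, 0]],
  [-1, [0, -3.5, 0], [0, 0, 0]],
  [-1, [0, -3.5, 0], [0, 0, 0]],
  [-1, [0, -3, 0], [0, 6.6, 0]],
  [-1, [0, -2, 0], [0, 6.6, 0]],
  [-1, [0, 0, 0], [0, 0, 0]],
  [-1, [0, 0, 0], [0, 0, 0]],
], force=100)

```text
time_s: 32.2
eef_pos: [539.6, -437.0, 182.9]
tcp_rot: [-1.571, 0.034, -0.032]
contact_force: [-0.4, -0.4, -4.8]
finger_gap: 11.9
```

```bash
cat >> h.py <<'E'
def held(f=None):
    o=ctrl.get_obs();M=R.from_rotvec(o['tcp_rot']).as_matrix()
    p,d=snap('wrist',f);C=(cloud('wrist',d).reshape(-1,3)-o['eef_pos'])@M  # tool frame
    m=(abs(C[:,0])<75)&(abs(C[:,2])<115)&(C[:,1]>-5)&(C[:,1]<35)
    q=C[m]
    pl=q
    for i in range(4):
        A=np.c_[pl[:,0],pl[:,2],np.ones(len(pl))];k,*_=np.linalg.lstsq(A,pl[:,1],rcond=None)
        res=q[:,1]-np.c_[q[:,0],q[:,2],np.ones(len(q))]@k;pl=q[abs(res)<4-i*.7]
    print('plane y=%.4f x+%.4f z+%.2f'%tuple(k),len(pl),'tilt deg',np.degrees(np.arctan(k[:2])).round(2))
    rc=cv2.minAreaRect(pl[:,[0,2]].astype(np.float32));print('rect tool x,z',[np.round(x,1) for x in rc]);print('x pct',np.percentile(pl[:,0],[.5,99.5]).round(1),'z pct',np.percentile(pl[:,2],[.5,99.5]).round(1))
E
python3 - <<'E'
from h import *
held('w4');go((20,1.5,200),90)
E
```

```text
plane y=0.0013 x+-0.0055 z+12.03 61879 tilt deg [ 0.08 -0.32]
rect tool x,z [array([-0.3, 14.9]), array([119.6, 164.9]), np.float64(0.0)]
x pct [-58.9  58.3] z pct [-52.3  96.8]
t 32.25 at stand [  -6.8 -637.8  181.8] gap 12.0 F [-0.2  0.6 -5.5]
 turn deg [-0.07  0.09 -0.15] shift cm if turned first [ 2.68 -1.82 63.93] as is [ 2.77 -1.75 63.92]
```

View pics/w4.png

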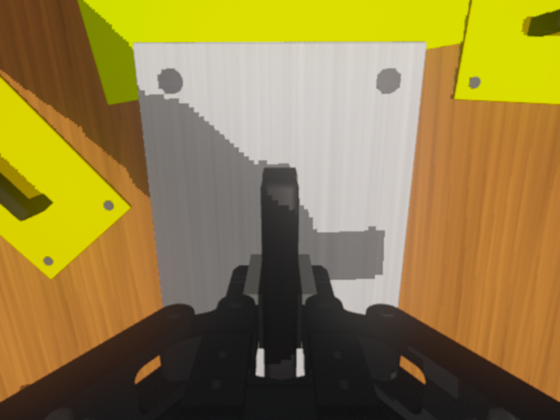

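Request:
jog_arm([
  [-1, [0, -0.5, 2], [0, 0, 0]],
  [-1, [0.3, -0.5, 4], [0, 0, 0]],
  [-1, [0.3, 0, 4.8], [0, 0, 0]],
  [-1, [0.3, 0, 4.8], [0, 0, 0]],
  [-1, [0.3, 0, 4.8], [0, 0, 0]],
  [-1, [0.3, 0, 4.8], [0, 0, 0]],
  [-1, [0.3, 0, 4.8], [0, 0, 0]],
  [-1, [0.3, 0, 4.8], [0, 0, 0]],
  [-1, [0.3, 0, 4.8], [0, 0, 0]],
  [-1, [0.3, 0, 4.8], [0, 0, 0]],
  [-1, [0, 0, 4.8], [0, 0, 0]],
])

```text
time_s: 33.35
eef_pos: [587.3, 55.0, 191.1]
tcp_rot: [-1.572, 0.037, -0.031]
contact_force: [1.6, -0.1, -4.4]
finger_gap: 11.5
```

Request:
jog_arm([
  [-1, [0, 0, 4.8], [0, 0, 0]],
  [-1, [0, 0, 4.8], [0, 0, 0]],
  [-1, [0, 0, 3], [0, 0, 0]],
  [-1, [0, 0, 1.5], [0, 0, 0]],
  [-1, [0, 0, 0], [0, 0, 0]],
  [-1, [0, 0, 0], [0, 0, 0]],
])

```text
time_s: 33.95
eef_pos: [594.3, 193.0, 191.9]
tcp_rot: [-1.573, 0.037, -0.033]
contact_force: [0.5, -1.3, -4.0]
finger_gap: 12.0
```

```bash
python3 - <<'E'
from h import *
held();go((20,-.5,180),90);print(ctrl.get_obs()['joint_pos'].round(2))
E
```

```text
plane y=-0.0011 x+-0.0040 z+10.49 61919 tilt deg [-0.07 -0.23]
rect tool x,z [array([ 0.5, 14.1]), array([119.4, 164.8]), np.float64(0.1)]
x pct [-58.   59.2] z pct [-53.2  95.8]
t 34.0 at stand [ 20.8  -6.9 192.3] gap 12.0 F [-0.1 -0.2 -4.4]
 turn deg [ 0.14 -0.07 -0.12] shift cm if turned first [-0.08  1.23  0.64] as is [-0.08  1.23  0.64]
[ 0.21  0.5   0.16  1.24 -0.    1.83]
```

Request:
jog_arm([
  [-1, [0, 3, 0.6], [0, 0, 0]],
  [-1, [0, 2, 0], [0, 0, -4.5]],
  [-1, [0, 2, 0], [0, 0, -4.5]],
  [-1, [0, 0, 0], [0, 0, 0]],
  [-1, [0, 0, 0], [0, 0, 0]],
])

```text
time_s: 34.5
eef_pos: [595.2, 198.2, 123.1]
tcp_rot: [-1.573, -0.084, -0.156]
contact_force: [1.1, -0.1, -3.8]
finger_gap: 12.2
```

```bash
cat >> h.py <<'E'
def tilt(th): return R.from_euler('y',-th,degrees=True).as_matrix()@down(90)
E
python3 - <<'E'
from h import *
held();go((12.1,-.5,95.1),Mt=tilt(9));held();go((12.1,-.5,95.1),Mt=tilt(9))
E
```

```text
plane y=-0.0050 x+-0.0054 z+9.14 61919 tilt deg [-0.29 -0.31]
rect tool x,z [array([ 3.9, 15.5]), array([119.5, 164.7]), np.float64(0.1)]
x pct [-54.7  62.5] z pct [-51.8  97.3]
t 34.55 at stand [ 2.460e+01 -1.000e-01  1.255e+02] gap 12.1 F [ 1.5  0.4 -4.4]
 turn deg [ 0.05 -0.1   0.07] shift cm if turned first [-1.71  2.8  -0.04] as is [-1.71  2.8  -0.04]
plane y=-0.0027 x+-0.0047 z+10.04 61903 tilt deg [-0.15 -0.27]
rect tool x,z [array([ 2.3, 15.3]), array([119.4, 164.5]), np.float64(0.1)]
x pct [-56.4  60.9] z pct [-52.1  96.9]
t 34.6 at stand [ 26.4   0.5 126.7] gap 12.3 F [ 0.9 -1.1 -3.5]
 turn deg [-0.01 -0.1   0.26] shift cm if turned first [-1.91  2.89 -0.1 ] as is [-1.92  2.89 -0.1 ]
```

Request:
jog_arm([
  [-1, [0, 0, 0], [0, 0, 0]],
  [-1, [0, 0, 0], [0, 0, 0]],
  [-1, [0, 0, 0], [0, 0, 0]],
  [-1, [0, 0, 0], [0, 0, 0]],
])

```text
time_s: 35.0
eef_pos: [597.4, 199.9, 123.8]
tcp_rot: [-1.571, -0.089, -0.159]
contact_force: [-0.6, -0.7, -4.3]
finger_gap: 11.7
```

```bash
python3 - <<'E'
from h import *
for i in range(5): go((12.1,-.5,95.1),Mt=tilt(9));held()
E
```

```text
t 35.0 at stand [ 23.4   0.6 123.8] gap 11.7 F [-0.6 -0.7 -4.3]
 turn deg [ 0.05 -0.01  0.02] shift cm if turned first [-1.56  2.66 -0.11] as is [-1.57  2.66 -0.11]
plane y=0.0011 x+-0.0036 z+11.11 61912 tilt deg [ 0.07 -0.21]
rect tool x,z [array([-0. , 14.5]), array([119.3, 164.4]), np.float64(0.0)]
x pct [-58.7  58.5] z pct [-52.9  96.2]
t 35.05 at stand [ 23.1   0.6 123.6] gap 12.1 F [ 0.7 -0.4 -4.2]
 turn deg [ 0.06 -0.01 -0.  ] shift cm if turned first [-1.53  2.64 -0.11] as is [-1.53  2.64 -0.11]
plane y=0.0008 x+-0.0035 z+11.04 61877 tilt deg [ 0.05 -0.2 ]
rect tool x,z [array([ 0.1, 14.6]), array([119.5, 164.5]), np.float64(0.1)]
x pct [-58.6  58.7] z pct [-52.7  96.2]
t 35.1 at stand [ 22.9   0.5 123.4] gap 11.9 F [ 0.6  0.1 -4.2]
 turn deg [ 0.06 -0.01 -0.02] shift cm if turned first [-1.51  2.63 -0.1 ] as is [-1.51  2.63 -0.1 ]
plane y=0.0007 x+-0.0036 z+10.99 61884 tilt deg [ 0.04 -0.21]
rect tool x,z [array([ 0.2, 14.6]), array([119.4, 164.3]), np.float64(0.0)]
x pct [-58.5  58.7] z pct [-52.7  96.2]
t 35.15 at stand [ 22.8   0.5 123.4] gap 11.9 F [ 0.9 -0.2 -4.7]
 turn deg [ 0.07 -0.01 -0.02] shift cm if turned first [-1.5   2.62 -0.1 ] as is [-1.5   2.62 -0.1 ]
plane y=0.0007 x+-0.0036 z+10.96 61926 tilt deg [ 0.04 -0.21]
rect tool x,z [array([ 0. , 14.3]), array([165. , 119.5]), np.float64(90.0)]
x pct [-58.4  58.8] z pct [-52.7  96.3]
t 35.2 at stand [ 22.7   0.5 123.3] gap 11.7 F [-0.4 -0.2 -4.6]
 turn deg [ 0.06 -0.01 -0.02] shift cm if turned first [-1.49  2.62 -0.1 ] as is [-1.49  2.62 -0.1 ]
plane y=0.0008 x+-0.0036 z+10.96 61884 tilt deg [ 0.05 -0.21]
rect tool x,z [array([ 0.2, 14.6]), array([119.4, 164.4]), np.float64(0.1)]
x pct [-58.4  58.8] z pct [-52.7  96.2]
```

Request:
jog_arm([
  [-1, [-1.5, 0, -0.1], [0, 0, 0]],
  [-1, [0, 1, 0], [0, 0, 0]],
  [-1, [0, 0.8, 0], [0, 0, 0]],
  [-1, [0, 0.5, 0], [0, 0, 0]],
  [-1, [0, 0.35, 0], [0, 0, 0]],
  [-1, [0, 0, 0], [0, 0, 0]],
  [-1, [0, 0, 0], [0, 0, 0]],
  [-1, [0, 0, 0], [0, 0, 0]],
  [-1, [0, 0, 0], [0, 0, 0]],
])

```text
time_s: 36.15
eef_pos: [586.5, 199.3, 95.3]
tcp_rot: [-1.571, -0.089, -0.159]
contact_force: [0.3, -0.0, -4.2]
finger_gap: 12.1
```

```bash
python3 - <<'E'
from h import *
go((-4.9,-.5,94),Mt=tilt(9));snap('side','s2');held()
p,d=snap('side');cv2.imwrite('pics/c2.png',cv2.resize(p[215:330,180:340],None,fx=4.5,fy=4.5,interpolation=cv2.INTER_CUBIC)[...,::-1])
E
```

```text
t 36.15 at stand [12.5 -0.4 95.3] gap 12.1 F [ 0.3 -0.  -4.2]
 turn deg [ 0.05 -0.02  0.03] shift cm if turned first [-1.74 -0.14 -0.01] as is [-1.74 -0.14 -0.01]
plane y=-0.0008 x+-0.0021 z+10.94 63104 tilt deg [-0.05 -0.12]
rect tool x,z [array([-7.5, 22.1]), array([134.8, 179.8]), np.float64(0.1)]
x pct [-70.   58.7] z pct [-52.5 109.1]
```

View pics/c2.png

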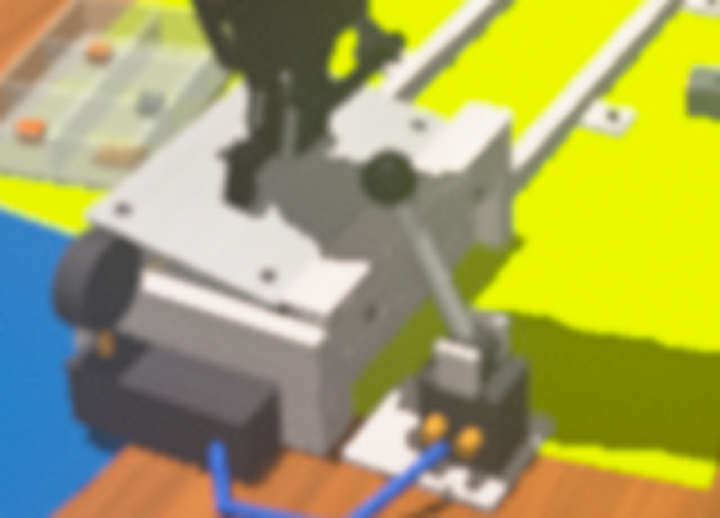

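The side crop shows the plate tilted, its near edge just inside the lip. Sliding it under.

Request:
jog_arm([
  [-1, [-0.4, 0.05, 0], [0, 0, 0]],
  [-1, [-0.4, -0.05, 0], [0, 0, 0]],
  [-1, [-0.4, -0.05, 0], [0, 0, 0]],
  [-1, [-0.3, -0.05, 0], [0, 0, 0]],
  [-1, [-0.2, 0, 0], [0, 0, 0]],
  [-1, [0, 0, 0], [0, 0, 0]],
  [-1, [0, 0, 0], [0, 0, 0]],
  [-1, [0, 0, 0], [0, 0, 0]],
  [-1, [0, 0, 0], [0, 0, 0]],
])

```text
time_s: 37.2
eef_pos: [569.4, 199.9, 93.3]
tcp_rot: [-1.572, -0.088, -0.159]
contact_force: [0.7, -0.4, -4.2]
finger_gap: 11.7
```

```bash
python3 - <<'E'
from h import *
go((-1.5,-.5,83.5),90);held()
E
```

```text
t 37.2 at stand [-4.5 -0.6 93.3] gap 11.7 F [ 0.7 -0.4 -4.2]
 turn deg [ 0.06 -0.03  9.  ] shift cm if turned first [0.3  0.98 0.01] as is [0.15 1.01 0.01]
plane y=0.1047 x+0.0595 z+6.34 26566 tilt deg [5.98 3.4 ]
rect tool x,z [array([-7.7, 28. ]), array([134.8, 168.3]), np.float64(1.6)]
x pct [-72.8  58.4] z pct [-25.1 105.7]
```

Request:
jog_arm([
  [-1, [0, 0.25, 0], [0, 0, 2.2]],
  [-1, [0.05, 0.25, 0], [0, 0, 2.3]],
  [-1, [0.1, 0.25, 0], [0, 0, 2.3]],
  [-1, [0.1, 0.25, 0], [0, 0, 2.2]],
  [-1, [0, 0, 0], [0, 0, 0]],
  [-1, [0, 0, 0], [0, 0, 0]],
  [-1, [0, 0, 0], [0, 0, 0]],
  [-1, [0, 0, 0], [0, 0, 0]],
])

```text
time_s: 38.05
eef_pos: [572.1, 199.8, 83.5]
tcp_rot: [-1.572, 0.035, -0.035]
contact_force: [-0.4, 0.7, -3.8]
finger_gap: 11.6
```

```bash
python3 - <<'E'
from h import *
go((-1.5,-.5,83.5),90);held('w5')
E
```

```text
t 38.05 at stand [-1.9 -0.6 83.5] gap 11.6 F [-0.4  0.7 -3.8]
 turn deg [ 0.06 -0.01 -0.  ] shift cm if turned first [0.04 0.   0.01] as is [0.04 0.   0.01]
plane y=-0.0019 x+-0.0046 z+10.82 75096 tilt deg [-0.11 -0.26]
rect tool x,z [array([ 0. , 21.7]), array([180.2, 150. ]), np.float64(90.0)]
x pct [-68.5  74.5] z pct [-57.8 111.1]
```

View pics/w5.png

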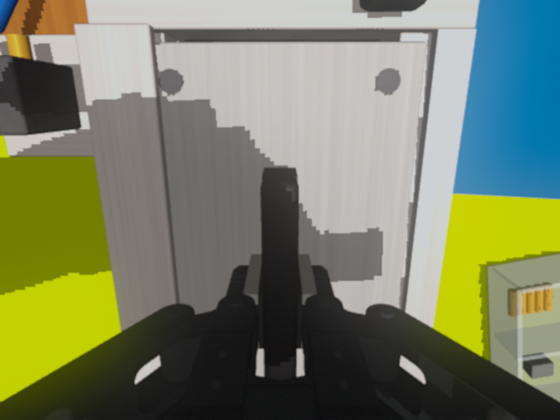

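The wrist view shows the plate in its pocket: left edge under the lip (col 160), right edge inside the rim (col 425), and clearance at the stop end. Lowering it to contact.

Request:
jog_arm([
  [-1, [0.1, 0.05, 0], [0, 0, 0]],
  [-1, [0, 0.05, 0], [0, 0, 0]],
  [-1, [0, 0.05, 0], [0, 0, 0]],
  [-1, [0, 0, 0], [0, 0, 0]],
  [-1, [0, 0, 0], [0, 0, 0]],
  [-1, [0, 0, 0], [0, 0, 0]],
])

```text
time_s: 38.7
eef_pos: [573.4, 199.8, 83.2]
tcp_rot: [-1.571, 0.035, -0.035]
contact_force: [-4.1, -0.3, 6.1]
finger_gap: 11.8
```

Request:
jog_arm([
  [-0.3, [0, 0, 0], [0, 0, 0]],
  [-0.3, [0, 0, 0], [0, 0, 0]],
  [-0.3, [0, 0, 0], [0, 0, 0]],
  [-0.3, [0, 0, 0], [0, 0, 0]],
  [-0.3, [0, -2, 0], [0, 0, 0]],
  [-0.3, [0, -4, 0], [0, 0, 0]],
  [-0.3, [0, -4, 0], [0, 0, 0]],
  [-0.3, [0, -4, 0], [0, 0, 0]],
  [-0.3, [0, -3, 0], [0, 0, 0]],
  [-0.3, [0, 0, 0], [0, 0, 0]],
  [-0.3, [0, 0, 0], [0, 0, 0]],
  [-0.3, [0, 0, 0], [0, 0, 0]],
])

```text
time_s: 39.9
eef_pos: [573.0, 199.7, 250.4]
tcp_rot: [-1.572, 0.037, -0.033]
contact_force: [0.6, 0.7, -1.4]
finger_gap: 29.8
```

```bash
cat >> h.py <<'E'
def seated():
    p,d=snap('wrist');C=(cloud('wrist',d).reshape(-1,3)-O)@S
    m=(abs(C[:,0])<45)&(abs(C[:,1])<85)&(C[:,2]>62)&(C[:,2]<82);q=C[m]
    for i in range(3):
        A=np.c_[q[:,0],q[:,1],np.ones(len(q))];k,*_=np.linalg.lstsq(A,q[:,2],rcond=None);q=q[abs(q[:,2]-A@k)<2]
    print('plate top z (exp 72) %.2f at centre, tilt deg'%k[2],np.degrees(k[:2]).round(2),len(q))
    b=C[(abs(C[:,0])<30)&(abs(C[:,1])<70)&(C[:,2]>98)&(C[:,2]<112)]
    if len(b)>50: print('bar',b.mean(0).round(1),[np.round(x,1) for x in cv2.minAreaRect(b[:,:2].astype(np.float32))])
E
python3 - <<'E'
from h import *
seated();go((-60,75,230),180);pumps('top')
for r in optics.landmark_of('lever_knob','wrist')[:2]: print(r,w2s(w('wrist',*r['uv'],156)))
E
```

```text
plate top z (exp 72) 71.97 at centre, tilt deg [-0.01  0.01] 15013
bar [ -0.6   3.8 105.6] [array([-0.8,  1.8]), array([13.4, 88.9]), np.float64(0.3)]
t 39.95 at stand [ -1.2  -0.7 250.1] gap 29.8 F [0.3 0.  0.7]
 turn deg [-6.000e-02 -9.003e+01 -2.300e-01] shift cm if turned first [7.57 2.01 5.88] as is [-5.88  2.02  7.57]
pumps [(np.float64(-40.6), np.float64(102.7), 152)]
{'uv': [124.1, 98.1], 'confidence': 0.91} [-101.88977484   75.7408357   156.        ]
```

Plate seated: top at 72.0 mm, tilt 0.01°, centre (-0.8, 1.8). Next, the lever, with the knob between open fingers.

Request:
jog_arm([
  [0.4, [-3.4, 0, 2.5], [0, 0, 0]],
  [0.4, [-3.3, 0, 2.5], [0, 0, 0]],
  [0.4, [-3.3, 0, 2.6], [0, 0, 0]],
  [0.4, [0, 3, 0], [0, 0, 0]],
  [0.4, [0, 0, 0], [0, 0, 0]],
  [0.4, [0, 0, 0], [0, 0, 0]],
  [0.4, [0, 0, 0], [0, 0, 0]],
])

```text
time_s: 40.75
eef_pos: [478.1, 279.9, 222.5]
tcp_rot: [-1.571, 0.036, -0.036]
contact_force: [0.8, -0.5, -0.3]
finger_gap: 59.8
```

```bash
python3 - <<'E'
from h import *
go((-101.5,75.5,138),90);snap('wrist','w6')
E
```

```text
t 40.75 at stand [-99.3  75.3 222.5] gap 59.8 F [ 0.8 -0.5 -0.3]
 turn deg [ 0.05 -0.09  0.03] shift cm if turned first [-0.22  8.45  0.02] as is [-0.22  8.45  0.03]
```

View pics/w6.png

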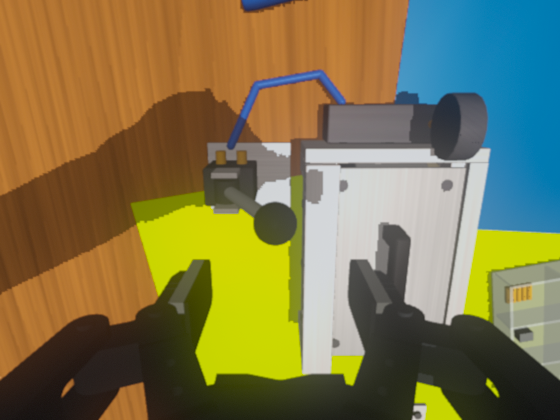

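The knob at (275,222) sits between the fingers. Descend, then pull towards the robot.

Request:
jog_arm([
  [0.4, [-0.2, 3.5, 0], [0, 0, 0]],
  [0.4, [0, 3, 0], [0, 0, 0]],
  [0.4, [0, 1.9, 0], [0, 0, 0]],
  [0.4, [0, 0, 0], [0, 0, 0]],
  [0.4, [0, 0, 0], [0, 0, 0]],
  [0.4, [-1, 0, 0], [0, 0, 0]],
  [0.4, [-1, 0, 0], [0, 0, 0]],
  [0.4, [-1, 0, 0], [0, 0, 0]],
  [0.4, [-1, 0, 0], [0, 0, 0]],
])

```text
time_s: 41.7
eef_pos: [439.1, 283.3, 141.3]
tcp_rot: [-1.569, 0.027, -0.044]
contact_force: [6.8, -0.2, 4.8]
finger_gap: 59.6
```

```bash
python3 - <<'E'
from h import *
go((-206,75.5,138),90)
E
```

```text
t 41.7 at stand [-138.4   77.   141.3] gap 59.6 F [ 6.8 -0.2  4.8]
 turn deg [-0.11 -0.05  0.6 ] shift cm if turned first [-6.76  0.33 -0.15] as is [-6.76  0.26 -0.15]
```

Request:
jog_arm([
  [0.4, [-1.2, 0, 0], [0, 0, 0]],
  [0.4, [-1.2, 0, 0], [0, 0, 0]],
  [0.4, [-1.2, 0, 0], [0, 0, 0]],
  [0.4, [-1.2, 0, 0], [0, 0, 0]],
  [0.4, [-1, 0, 0], [0, 0, 0]],
  [0.4, [-0.7, 0, 0], [0, 0, 0]],
  [0.4, [-0.4, 0, 0], [0, 0, 0]],
  [0.4, [0, 0, 0], [0, 0, 0]],
  [0.4, [0, 0, 0], [0, 0, 0]],
  [0.4, [0, 0, 0], [0, 0, 0]],
])

```text
time_s: 42.7
eef_pos: [371.6, 285.8, 139.9]
tcp_rot: [-1.571, 0.027, -0.045]
contact_force: [14.4, -1.0, -6.2]
finger_gap: 60.0
```

```bash
python3 - <<'E'
from h import *
go((-206,75.5,138),90)
for n in('wrist','side'):
  snap(n,'L'+n)
  for r in optics.landmark_of('lever_knob',n)[:2]: print(r,w2s(w(n,*r['uv'],156)))
E
```

```text
t 42.7 at stand [-206.    76.4  139.9] gap 60.0 F [14.4 -1.  -6.2]
 turn deg [ 0.01 -0.09  0.69] shift cm if turned first [-0.    0.19 -0.09] as is [-0.01  0.19 -0.09]
{'uv': [322.6, 294.0], 'confidence': 0.81} [-188.14606977   74.30048248  156.        ]
{'uv': [302.0, 265.2], 'confidence': 0.56} [-191.37329308   80.09854284  156.        ]
```

Request:
jog_arm([
  [0.4, [0, 0, 0], [0, 0, 0]],
  [0.4, [0, 0, 0], [0, 0, 0]],
  [0.4, [0, 0, 0], [0, 0, 0]],
  [0.4, [0, 0, 0], [0, 0, 0]],
  [0.4, [0, 0, 0], [0, 0, 0]],
  [0.4, [0, 0, 0], [0, 0, 0]],
  [0.4, [0, 0, 0], [0, 0, 0]],
  [0.4, [0, 0, 0], [0, 0, 0]],
])

```text
time_s: 43.7
eef_pos: [371.6, 285.7, 140.0]
tcp_rot: [-1.571, 0.027, -0.046]
contact_force: [14.2, -1.1, -5.7]
finger_gap: 59.6
```

Request:
jog_arm([
  [0.4, [1.5, 0, 0], [0, 0, 0]],
  [0.4, [1.5, 0, 0], [0, 0, 0]],
  [0.4, [1.5, 0, 0], [0, 0, 0]],
  [0.4, [1.5, 0, 0], [0, 0, 0]],
  [0.4, [1.5, 0, 0], [0, 0, 0]],
  [0.4, [1.5, 0, 0], [0, 0, 0]],
  [0.4, [1.3, 0, 0], [0, 0, 0]],
  [0.4, [0.3, 0, 0], [0, 0, 0]],
  [0.4, [0, 0, 0], [0, 0, 0]],
  [0.4, [0, 0, 0], [0, 0, 0]],
  [0.4, [0, 0, 0], [0, 0, 0]],
])

```text
time_s: 44.8
eef_pos: [471.2, 280.5, 138.0]
tcp_rot: [-1.572, 0.035, -0.034]
contact_force: [-0.0, 0.2, -0.5]
finger_gap: 59.7
```

```bash
python3 - <<'E'
from h import *
go((-101,75.5,230),90)
for n in('wrist','side'):
  snap(n)
  for r in optics.landmark_of('lever_knob',n)[:2]: print(r,w2s(w(n,*r['uv'],156)))
E
```

```text
t 44.8 at stand [-106.2   75.6  138. ] gap 59.7 F [-0.   0.2 -0.5]
 turn deg [ 0.06  0.01 -0.04] shift cm if turned first [ 0.52 -9.2  -0.01] as is [ 0.52 -9.2  -0.02]
{'uv': [290.1, 290.6], 'confidence': 0.98} [-101.33848648   76.32714872  156.        ]
{'uv': [266.5, 254.5], 'confidence': 0.71} [-105.54675534   78.47012777  156.        ]
```

Request:
jog_arm([
  [0.4, [0.4, -4, 0], [0, 0, 0]],
  [0.4, [0, -4.5, 0], [0, 0, 0]],
  [0.2, [3.3, -0.5, -2.5], [0, 0, 0]],
  [0, [3.4, 0, -2.5], [0, 0, 0]],
  [0, [3.4, 0, -2.6], [0, 0, 0]],
  [0, [0, 0, 0], [0, 0, 0]],
  [0, [0, 0, 0], [0, 0, 0]],
  [0, [0, 0, 0], [0, 0, 0]],
])

```text
time_s: 45.8
eef_pos: [572.8, 200.4, 227.8]
tcp_rot: [-1.571, 0.036, -0.034]
contact_force: [0.4, 0.8, -0.1]
finger_gap: 42.4
```

```bash
python3 - <<'E'
from h import *
seated();go((-.7,-.3,83.5),90)
for r in optics.landmark_of('lever_knob','wrist')[:2]: print(r,w2s(w('wrist',*r['uv'],156)))
E
```

```text
plate top z (exp 72) 72.43 at centre, tilt deg [0.04 0.02] 17365
bar [ -0.3   4.5 106. ] [array([-0.5,  2.2]), array([13.8, 89.1]), np.float64(0.4)]
t 45.85 at stand [ -1.4   0.3 227.9] gap 42.4 F [0.5 0.2 0.4]
 turn deg [ 0.05  0.05 -0.06] shift cm if turned first [ 0.07 14.44 -0.06] as is [ 0.08 14.44 -0.05]
{'uv': [108.6, 97.6], 'confidence': 0.72} [-101.52213128   76.68723628  156.        ]
```

Request:
jog_arm([
  [0, [0.05, 4.5, 0], [0, 0, 0]],
  [0, [0, 4.5, 0], [0, 0, 0]],
  [0, [0, 3.4, 0], [0, 0, 0]],
  [0, [0, 1.5, 0], [0, 0, 0]],
  [0, [0, 0.5, 0], [0, 0, 0]],
  [0, [0, 0, 0], [0, 0, 0]],
  [-1, [0, 0, 0], [0, 0, 0]],
  [-1, [0, 0, 0], [0, 0, 0]],
  [-1, [0, 0, 0], [0, 0, 0]],
  [-1, [0, 0, 0], [0, 0, 0]],
  [-1, [0, 0, 0], [0, 0, 0]],
  [-1, [0, 0, 0], [0, 0, 0]],
], force=100)

```text
time_s: 47.1
eef_pos: [575.2, 200.3, 86.0]
tcp_rot: [-1.57, 0.033, -0.037]
contact_force: [-2.5, -0.0, 5.9]
finger_gap: 11.7
```

```bash
python3 - <<'E'
from h import *
go((-.7,-.3,83.5),90)
E
```

```text
t 47.1 at stand [ 1.2  0.1 86. ] gap 11.7 F [-2.5 -0.   5.9]
 turn deg [-0.03 -0.01  0.15] shift cm if turned first [-0.19  0.25 -0.04] as is [-0.19  0.25 -0.04]
```

Request:
jog_arm([
  [-1, [0, -0.15, 0], [0, 0, 0]],
  [-1, [-0.05, -0.25, 0], [0, 0, -2.2]],
  [-1, [-0.1, -0.25, 0], [0, 0, -2.3]],
  [-1, [-0.05, -0.25, 0], [0, 0, -2.3]],
  [-1, [0, -0.2, 0], [0, 0, -2.2]],
  [-1, [0, 0, 0], [0, 0, 0]],
  [-1, [0, 0, 0], [0, 0, 0]],
  [-1, [0, 0, 0], [0, 0, 0]],
])

```text
time_s: 47.9
eef_pos: [571.2, 199.8, 94.5]
tcp_rot: [-1.572, -0.087, -0.157]
contact_force: [-1.6, -0.0, -1.8]
finger_gap: 11.8
```

```bash
python3 - <<'E'
from h import *
go((14,-.3,97),Mt=tilt(9));held('w7')
p,d=snap('side');cv2.imwrite('pics/c3.png',cv2.resize(p[215:330,180:340],None,fx=4.5,fy=4.5,interpolation=cv2.INTER_CUBIC)[...,::-1])
E
```

```text
t 47.9 at stand [-2.8 -0.7 94.5] gap 11.8 F [-1.6 -0.  -1.8]
 turn deg [ 0.07 -0.02 -0.13] shift cm if turned first [1.69 0.01 0.04] as is [1.69 0.01 0.04]
plane y=0.1113 x+0.0705 z+8.78 23981 tilt deg [6.35 4.03]
rect tool x,z [array([-7.9, 27.7]), array([136.6, 170.6]), np.float64(1.4)]
x pct [-74.3  58.7] z pct [-26.  110.9]
```

View pics/c3.png

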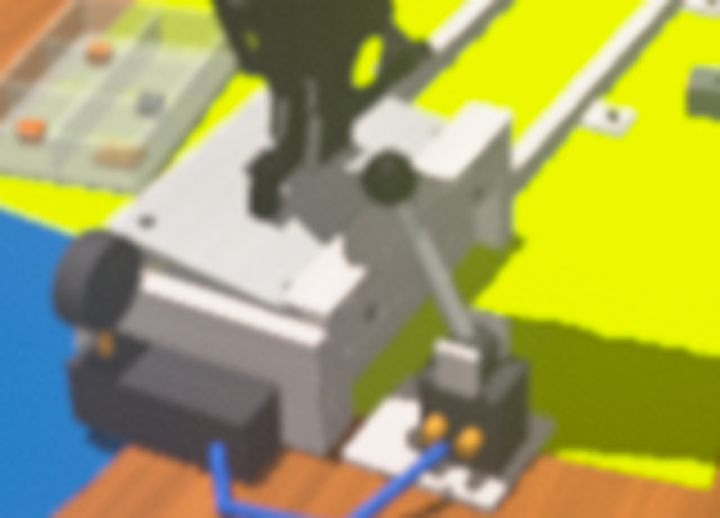

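The side crop shows the far side raised and the lever at rest. Slide out and lift.

Request:
jog_arm([
  [-1, [0.4, 0, 0], [0, 0, 0]],
  [-1, [0.4, 0, 0], [0, 0, 0]],
  [-1, [0.5, 0, 0], [0, 0, 0]],
  [-1, [0.5, 0, 0], [0, 0, 0]],
  [-1, [0.4, 0, 0], [0, 0, 0]],
  [-1, [0, 0, 0], [0, 0, 0]],
  [-1, [0, 0, 0], [0, 0, 0]],
  [-1, [0, 0, 0], [0, 0, 0]],
])

```text
time_s: 48.8
eef_pos: [593.0, 198.9, 98.1]
tcp_rot: [-1.572, -0.088, -0.158]
contact_force: [-0.5, -0.2, -5.1]
finger_gap: 11.8
```

```bash
python3 - <<'E'
from h import *
go((20,-.3,190),90);held()
E
```

```text
t 48.8 at stand [19.1 -0.6 98.1] gap 11.8 F [-0.5 -0.2 -5.1]
 turn deg [ 0.07 -0.01  8.96] shift cm if turned first [ 0.09 -9.19  0.03] as is [ 1.52 -9.06  0.02]
plane y=0.0001 x+0.0014 z+13.73 61301 tilt deg [0.01 0.08]
rect tool x,z [array([-7.5, 21.4]), array([182.8, 135. ]), np.float64(90.0)]
x pct [-71.2  58.9] z pct [-55.5 110.2]
```

Request:
jog_arm([
  [-1, [0.2, -2, 0], [0, 0, 0]],
  [-1, [0.4, -3.5, 0], [0, 0, 0]],
  [-1, [0.4, -3.5, 0], [0, 0, 3]],
  [-1, [0, -1, 0], [0, 0, 3]],
  [-1, [0, 0, 0], [0, 0, 3]],
  [-1, [0, 0, -3], [0, 0, 0]],
  [-1, [-0.3, 0, -4.8], [0, 0, 0]],
  [-1, [-0.3, 0, -4.8], [0, 0, 0]],
  [-1, [-0.3, 0, -4.8], [0, 0, 0]],
  [-1, [-0.3, 0, -4.8], [0, 0, 0]],
  [-1, [-0.3, 0, -4.8], [0, 0, 0]],
  [-1, [-0.3, 0, -4.8], [0, 0, 0]],
])

```text
time_s: 50.05
eef_pos: [555.6, -119.5, 199.3]
tcp_rot: [-1.572, 0.034, -0.036]
contact_force: [0.3, -0.1, -4.5]
finger_gap: 11.6
```

Request:
jog_arm([
  [-1, [-0.3, 0, -4.8], [0, 0, 0]],
  [-1, [-0.3, 0, -4.8], [0, 0, 0]],
  [-1, [-0.3, 0, -4.8], [0, 0, 0]],
  [-1, [-0.3, 0, -4.8], [0, 0, 0]],
  [-1, [-0.3, 0, -4.8], [0, 0, 0]],
  [-1, [-0.3, 0, -4.8], [0, 0, 0]],
  [-1, [0, 0, -2.5], [0, 0, 0]],
  [-1, [0, 0, -1], [0, 0, 0]],
  [-1, [0, 0, 0], [0, 0, 0]],
  [-1, [0, 0, 0], [0, 0, 0]],
  [-1, [0, 0, 0], [0, 0, 0]],
])

```text
time_s: 51.15
eef_pos: [524.0, -437.7, 199.6]
tcp_rot: [-1.571, 0.034, -0.033]
contact_force: [0.0, 0.2, -4.5]
finger_gap: 11.7
```

```bash
python3 - <<'E'
from h import *
go((-15.3,-649.6,70),90);held();print(ctrl.get_obs()['joint_pos'].round(2))
p,d=snap('top','t9')
C=(cloud('top',d).reshape(-1,3)-O)@S
pumps('top')
E
```

```text
t 51.15 at stand [ -21.7 -639.6  199.6] gap 11.7 F [ 0.   0.2 -4.5]
 turn deg [ 0.02  0.09 -0.02] shift cm if turned first [ 0.64 12.96 -1.  ] as is [ 0.64 12.96 -0.99]
plane y=0.0007 x+-0.0005 z+13.72 59845 tilt deg [ 0.04 -0.03]
rect tool x,z [array([ 0.2, 12.7]), array([166.8, 119.5]), np.float64(90.0)]
x pct [-58.3  58.9] z pct [-55.9  95.6]
[-0.79  0.62  0.39  1.34 -0.    0.82]
pumps [(np.float64(-60.3), np.float64(54.0), 482), (np.float64(4.7), np.float64(54.5), 505), (np.float64(68.2), np.float64(53.4), 487)]
```

View pics/t9.png

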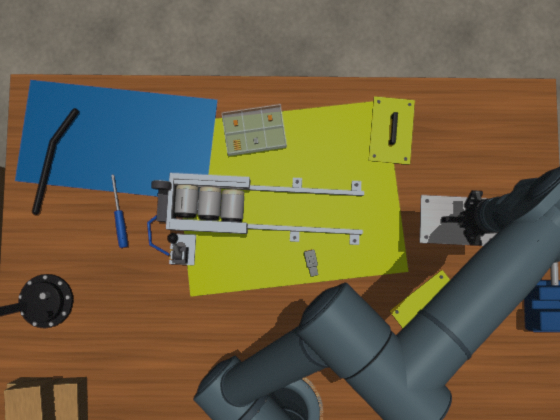

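Top view: pumps lined up in the nest (cols 185, 208, 232) at y=-60, 5, 68; lever at rest; the open bench beneath the held plate is clear.

Request:
jog_arm([
  [-1, [0.5, 3, -0.6], [0, 0, 0]],
  [-1, [0, 4.5, 0], [0, 0, 0]],
  [-1, [0, 4.5, 0], [0, 0, 0]],
  [-1, [0, 3.5, 0], [0, 0, 0]],
  [-1, [0, 1.5, 0], [0, 0, 0]],
  [-1, [0, 0.6, 0], [0, 0, 0]],
  [-1, [0, 0, 0], [0, 0, 0]],
  [-1, [0, 0, 0], [0, 0, 0]],
  [-1, [0, 0, 0], [0, 0, 0]],
])

```text
time_s: 52.2
eef_pos: [529.5, -447.1, 25.6]
tcp_rot: [-1.574, 0.033, -0.037]
contact_force: [0.5, 0.0, -4.4]
finger_gap: 11.7
```

Request:
jog_arm([
  [-1, [0, 0.2, 0], [0, 0, 0]],
  [-1, [0, 0.1, 0], [0, 0, 0]],
  [-1, [0, 0.1, 0], [0, 0, 0]],
  [-1, [0, 0.1, 0], [0, 0, 0]],
  [-1, [0, 0, 0], [0, 0, 0]],
  [-1, [0, 0, 0], [0, 0, 0]],
  [-1, [0, 0, 0], [0, 0, 0]],
])

```text
time_s: 52.9
eef_pos: [528.3, -446.0, 19.1]
tcp_rot: [-1.572, 0.035, -0.035]
contact_force: [-2.8, 1.5, 4.1]
finger_gap: 11.5
```

Contact with the bench (the force has reversed). Release and rise.

Request:
jog_arm([
  [-0.2, [0, 0, 0], [0, 0, 0]],
  [-0.2, [0, 0, 0], [0, 0, 0]],
  [-0.2, [0, 0, 0], [0, 0, 0]],
  [-0.2, [0, 0, 0], [0, 0, 0]],
  [-0.2, [0, -1.5, 0], [0, 0, 0]],
  [-0.2, [0, -3, 0], [0, 0, 0]],
  [-0.2, [0, -4.5, 0], [0, 0, 0]],
  [-0.2, [0, -4.5, 0], [0, 0, 0]],
  [-0.2, [0, -4.5, 0], [0, 0, 0]],
  [-0.2, [0, 0, 0], [0, 0, 0]],
  [-0.2, [0, 0, 0], [0, 0, 0]],
  [-0.2, [0, 0, 0], [0, 0, 0]],
])

```text
time_s: 54.1
eef_pos: [527.7, -445.3, 196.9]
tcp_rot: [-1.57, 0.037, -0.034]
contact_force: [0.3, 0.5, -1.1]
finger_gap: 34.2
```

```bash
python3 - <<'E'
from h import *
plate();snap('wrist','w9');pumps('top')
for t in ['lever_knob','screwdriver_grip','connector_center','organiser_center']:
    for n in('top','side'):
        for r in optics.landmark_of(t,n)[:1]:print(t,n,np.round(r['uv']),w('top',*r['uv'],156 if t=='lever_knob' else 15).round() if n=='top' else '')
print(ctrl.get_obs()['contact_force'].round(1))
E
```

```text
plate 0.97 [204. 205.   1.] [array([ 743.1, -332.6]), array([74.7, 91.9]), np.float64(85.0)] median z 4.7
 bar [ 750.6 -312.8   32.2] [array([ 751.3, -312.7]), array([ 6.7, 14.5]), np.float64(19.2)] 148
plate 0.79 [184. 180. 176.] [array([ 528. , -445.5]), array([192.8, 122.1]), np.float64(87.3)] median z 4.7
 bar [ 528.3 -441.8   38.2] [array([ 528.5, -443.7]), array([89. , 13.8]), np.float64(87.1)] 1562
plate 0.58 [195. 186.   2.] [array([ 293. , -418.5]), array([122.8, 178.2]), np.float64(37.6)] median z 4.9
 bar [ 303.2 -424.8   36.3] [array([ 298.3, -422.6]), array([14.7, 65.9]), np.float64(37.4)] 1395
pumps [(np.float64(-59.2), np.float64(51.4), 481), (np.float64(5.2), np.float64(53.6), 503), (np.float64(68.4), np.float64(55.7), 497)]
lever_knob top [171. 238.] [474. 284. 156.]
screwdriver_grip top [118. 226.] [510. 464.  15.]
screwdriver_grip side [209. 355.] 
connector_center top [308. 263.] [410. -73.  15.]
connector_center side [342. 235.] 
organiser_center top [251. 132.] [781.  90.  15.]
organiser_center side [206. 233.] 
[ 0.1 -0.1 -0.5]
```

View pics/w9.png

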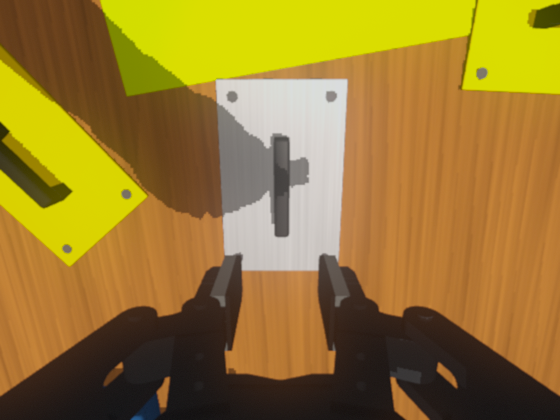

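The plate lies flat on the bench at (282,175) in the picture, top at 4.7 mm. All other things are where they were.

```bash
python3 -c "
from station import finish_job
print(finish_job())"
```

```text
the job is handed in; nothing more can be done
None
```

The job is done and handed in at about 54 s of robot time; it gave no verdict.

- **Pumps:** I rolled all three in with the fingertips resting on top, in repeated strokes. The final check put them at stand y = 68, 5 and -59, against targets of 68, 4 and -60, so they are closed up against the stop.
- **Plate fitting:** It went in tilted 9° under the lip and came down flat. Once released, its top was 72.0 mm above the bench with 0.01° of tilt, as it should be.
- **Lever:** I pulled it to its stop, pressing with about 14 N. The knob read x = -188 to -191 against -188.5. I held it for about 1 s, then it sprang back to x = -101.3 against -101.5.
- **Plate removal:** I tilted it out and laid it flat on the open bench at about (528, -445). Its top reads 4.7 mm there.
- **Other things:** The screwdriver, connector and organiser are where they were, to within measuring error. The gripper was empty and clear, with no contact force.

**What disagreed or went wrong:**
- **Wrist limit:** During the second pump stroke the last joint ran into its range limit, which twisted the hand about 5° and cut the stroke short. I turned the tool half round and it did not happen again.
- **Pose readings:** They were a few millimetres off until the arm settled, so I let it settle before the fit.

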